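Make up a carton and pack the switched-off multimeter

TASK

Return this multimeter to stores: fold all four walls of the opened-out carton fully upright to make up the open box, and switch the meter off by turning its selector until the white pointer line stands at the long zero mark next to the display. Only when the box stands and the meter is off, carry the meter over and lower it right down, face up and flat, onto the floor of the box before letting go, leaving all four walls standing. Leave the other things on the bench alone.

Things in the scene. Friction and masses are not known exactly. Their poses are not given: they have to be found in the camera images.
- carton: Carton blank of brown 3 mm corrugated board. Floor 130 mm (x) by 170 mm (y), its upper face 5 mm above the bench; origin under its centre, at bench level; z up. A non-slip pad under the floor keeps it from shifting. Four walls 50 mm high hang on creases along the floor's edges, 3.5 mm above the bench. Erected: an open box 127 x 167 mm inside, 54 mm high.
- panel_far (a joint): Fold angle of the far wall (+x edge of the carton, crease at x = +65 mm, 170 mm wide, 50 mm from crease to free edge), rad: 0 lies flat outward, 1.57 stands upright, stops at 1.60. Starts leaning outward at 0.5 to 0.8. About 0.5 N at the free edge moves it; it stays where it is left.
- panel_near (a joint): Fold angle of the near wall (-x edge of the carton, crease at x = -65 mm, 170 mm wide, 50 mm from crease to free edge), rad: 0 lies flat outward, 1.57 stands upright, stops at 1.60. Starts leaning outward at 0.5 to 0.8. About 0.5 N at the free edge moves it; it stays where it is left.
- panel_left (a joint): Fold angle of the left wall (+y edge of the carton, crease at y = +85 mm, 124 mm wide, 50 mm from crease to free edge), rad: 0 lies flat outward, 1.57 stands upright, stops at 1.60. Starts leaning outward at 0.5 to 0.8. About 0.5 N at the free edge moves it; it stays where it is left.
- panel_right (a joint): Fold angle of the right wall (-y edge of the carton, crease at y = -85 mm, 124 mm wide, 50 mm from crease to free edge), rad: 0 lies flat outward, 1.57 stands upright, stops at 1.60. Starts leaning outward at 0.5 to 0.8. About 0.5 N at the free edge moves it; it stays where it is left.
- edge_far (a point): Middle of the free edge of the far wall (moves with the wall; x points from the crease to this edge, y along the edge).
- edge_near (a point): Middle of the free edge of the near wall (x from the crease to this edge).
- edge_left (a point): Middle of the free edge of the left wall (x from the crease to this edge).
- edge_right (a point): Middle of the free edge of the right wall (x from the crease to this edge).
- meter: Loose hand-held multimeter, black with a grey face, 112 mm long (x) by 58 mm wide (y) by 30 mm thick, about 0.3 kg; origin at the centre of its underside, z out of its face, +x towards its display end. It lies face up on the bench.
- selector_knob (a joint): Angle of the meter's selector, rad, positive anticlockwise from above: 0 when the white pointer line stands at the long white zero (off) mark, pointing along the meter's +x to the display. Turns smoothly (0.02 N m), stays where left, runs 1.9 rad either side of zero; starts 0.5 to 1.4 rad anticlockwise of zero. Its friction is too small to slide the meter on the bench.
- knob (a point): Middle of the selector's straight grip bar, on its axis, 13 mm from the meter's centre towards its -x (socket) end, 40 mm above the meter's underside; x points along the bar to the pointer line. Bar 34 mm long, 10 mm wide, 12 mm tall (34 to 46 mm above the underside), on a disc of 37 mm diameter.
- terminal_strip: Bystander: short steel rail with grey terminal blocks, 46 x 100 x 45 mm; origin under its centre.
- screwdriver: Bystander: screwdriver 200 mm long lying on the bench.
- contactor: Bystander: grey contactor block, 78 x 45 x 75 mm; origin under its centre.
Things that resemble listed ones, but are neither listed nor needed, are in the scene too. What is shaped like the meter but red or turquoise is not meant.

How it is judged:
By the outcome, as a careful person would: the job done as asked, in the order asked, and still so for the second after the job is handed in, with the robot touching nothing.
It also fails if it takes over 72 s, if anything falls off the work surface, if the arm or the gripper's body presses on something with over 40 N, if the wrist force passes 120 N, or if a joint passes its speed limit or range.

ROBOT

A 6-joint arm with a two-finger parallel gripper is mounted at the origin on the work surface. World frame = base frame: x ahead of the robot, y to its left, z up, the work surface at z = 0. Lengths are in m, angles in rad, forces in N, time in s.
With the tool pointing down it reaches from about 0.2 to 0.875 m from the base axis. Payload 3.4 kg.
Tool frame: the origin (TCP) lies between the finger pads; the fingertips stand 8 mm ahead of it and the grasp point (between the pads) lies 11 mm behind it; z points along the fingers, x is the direction in which the jaws open and shut, and the axes are right-handed (so a half turn about z gives the same grasp; the last joint's range is limited). The gripper opens to 94 mm and grips with 3 to 60 N. Pads are 16 mm wide; open, the fingers measure 119 mm over their backs; the gripper's body (75 mm by 177 mm) begins 78 mm behind the grasp point.
Start: joints at [1.093, 0.276, 1.505, -0, 1.361, -0.121], TCP at [0.201, 0.539, 0.213] pointing down, gripper open.
Joint ranges: [-2.89, 2.89], [-0.75, 2.08], [0.22, 2.7], [-1.18, 4.32], [0.11, 2.71], [-2.7, 2.7]. Speed limits (rad/s): [2.57, 2.57, 3.14, 3.14, 3.14, 3.14].

INTERFACE

Orientations are given as a unit quaternion [w, x, y, z].
In Python, from station import manip gives the robot as it stands. The module is installed in compiled form; this text tells all that it offers.
- The arm moves only by the shell command python3 -m jog 'ROWS'. ROWS is JSON, a list of rows, each a list of 5 numbers: the shift along the tool's x, y, z in units of 30 mm (1.0 is 30 mm), then the turn about the tool's z in rad, then the opening, from 0 (shut) to 1 (fully open). A call has 1 to 20 rows; each row shifts and turns the pose as measured when the row begins, along the tool's axes as they then stand; what a row does not reach is not made up. A row lasts 1/10 s, in which the tool goes at most 50 mm and 8.59 degrees, less where a joint would pass 70% of its speed; a pose out of reach is approached as far as the arm can. A call is refused whole if a number of a shift passes 1 or a number of a turn 0.15, either way. A call with a gripper value outside its range is refused whole. The fingers move at their own pace and stop on an object; the grip force is fixed at half the most. Time passes only in rows, so rows that do not move let the fingers close. It gives the time, the measured TCP pose, the force and the opening at its end, in the units of the state.
- manip.observe(): the state, without advancing time (a new reading comes with each control period).
- manip.snapshot(name): name is "scene" or "top" or "wrist"; returns a dict with "img" (384x512x3 uint8, red, green, blue), "fx", "fy", "cx", "cy" (pixels), "xyz" and "attitude" of the camera in the world. Camera axes: x right, y down, z forward; pixel columns grow to the right and rows downward; lengths in m; the calibration is good to about 2 mm. A picture is of the moment at which its call begins. There is no depth.
- manip.finish_job(): hands the job in, once; it reports no verdict.
The state is a dict: "time": time; "joint_positions": joint angles; "qvel": joint speeds; "tau": joint torques, N m; "tcp_pos": TCP position; "ee_rot": TCP orientation; "force": force on the tool from outside, world axes, zero at the start; "wrist_torque": the same for the moment, N m; "grip_width": opening from 0.0 (shut) to 1.0 (fully open).
Only numpy, scipy, OpenCV 4.12 (cv2) and the standard library are available. Lean on these libraries where they do the work, as an engineer would, in place of code of your own. Each camera call takes 0.05 s, during which the arm holds its last target.

## Working session

There is one attempt and no reset: what is moved stays moved. The work goes in short steps, Python scripts to look and compute and a shell command to move; the robot and the scene stay as the last step left them, time stands still between calls to the robot, and variables do not carry over. Pictures are saved under pics/ and viewed, and the job is handed in when it is done.

```bash
mkdir -p pics
cat > h.py <<'E'
import numpy as np,cv2,json
from station import manip
from scipy.spatial.transform import Rotation as R
def q2R(q): return R.from_quat([q[1],q[2],q[3],q[0]]).as_matrix()
def snap(n,fn):
    s=manip.snapshot(n); cv2.imwrite('pics/'+fn+'.png',s['img'][:,:,::-1])
    json.dump({k:np.asarray(v).tolist() for k,v in s.items() if k!='img'},open('pics/'+fn+'.json','w')); return s
def att(a):
    a=np.asarray(a,float); return a if a.shape==(3,3) else q2R(a)
def pix(fn,u,v,z):
    s=json.load(open('pics/'+fn+'.json')); A=att(s['attitude'])
    d=A@np.array([(u-s['cx'])/s['fx'],(v-s['cy'])/s['fy'],1]); c=np.array(s['xyz']); return c+d*(z-c[2])/d[2]
def proj(fn,p):
    s=json.load(open('pics/'+fn+'.json')); A=att(s['attitude']); q=A.T@(np.array(p)-s['xyz'])
    return [s['fx']*q[0]/q[2]+s['cx'],s['fy']*q[1]/q[2]+s['cy']]
def crop(fn,u0,v0,u1,v1,k,out):
    i=cv2.imread('pics/'+fn+'.png')[v0:v1,u0:u1]; cv2.imwrite('pics/'+out+'.png',cv2.resize(i,None,fx=k,fy=k,interpolation=cv2.INTER_CUBIC))
E
python3 - <<'E'
from h import *
for n in('scene','top','wrist'):
    s=snap(n,n+'0'); print(n,{k:v for k,v in s.items() if k!='img'})
print(manip.observe())
E
```

```text
scene {'fx': 383.0744931077182, 'fy': 383.0744931077182, 'cx': 257.83569512854655, 'cy': 187.6096667545425, 'xyz': array([1.12112372, 0.87097078, 0.82518071]), 'attitude': array([-0.11466514,  0.24111637,  0.86241236, -0.43006944])}
top {'fx': 378.024218641922, 'fy': 378.024218641922, 'cx': 255.5359000156973, 'cy': 194.70225566520713, 'xyz': array([ 0.36972535, -0.00734279,  1.31115873]), 'attitude': array([ 0.05822077, -0.69952566,  0.70906387, -0.06710156])}
wrist {'fx': 268.42363096297527, 'fy': 268.42363096297527, 'cx': 254.92960170018782, 'cy': 192.382671608046, 'xyz': array([0.13906691, 0.56327327, 0.38279732]), 'attitude': array([0.09584616, 0.81553626, 0.56694268, 0.06549901])}
{'time': 0.15, 'joint_positions': array([ 1.09304512e+00,  2.76423328e-01,  1.50579393e+00,  2.17488262e-06,
        1.36072676e+00, -1.21013818e-01]), 'qvel': array([-0.0004621 , -0.00364102, -0.00316816, -0.00134841,  0.00021645,
        0.00028301]), 'tau': array([ 8.11855971e-04, -4.04925370e+01, -2.37430394e+01,  7.03675649e-02,
        3.15426209e-02, -7.32507601e-05]), 'tcp_pos': array([0.20062464, 0.53843129, 0.2128378 ]), 'ee_rot': array([ 3.14675643e-04,  8.21346062e-01,  5.70429829e-01, -5.97936046e-04]), 'force': array([-0.04001487,  0.29112245,  0.20187418]), 'wrist_torque': array([ 0.00883613, -0.03491649, -0.01404805]), 'grip_width': 0.9987611974818423}
```

View pics/top0.png

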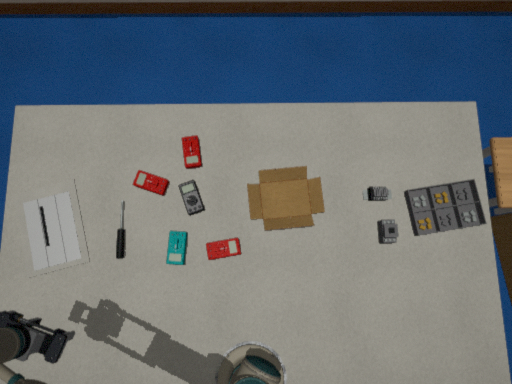

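View pics/scene0.png

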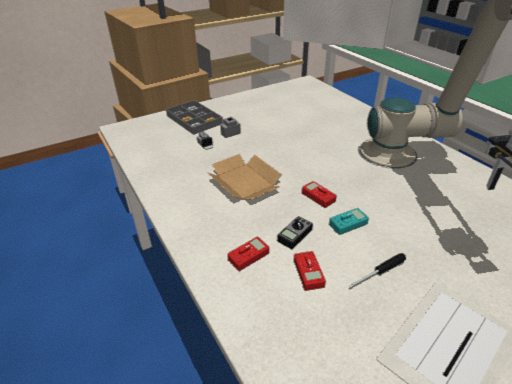

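View pics/wrist0.png

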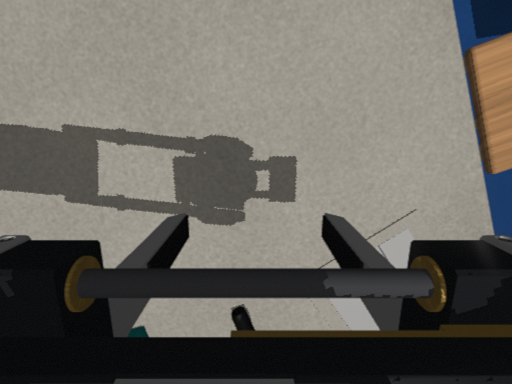

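Run:
```python
from h import *
crop('top0',235,155,335,240,7,'cA'); crop('top0',165,165,225,225,9,'cB')
for n,u,v in(('meter',191,198),('carton',286,198),('base',250,370),('red',224,248),('red2',193,152),('teal',177,248),('contactor',388,231),('term',377,194)): print(n,pix('top0',u,v,0.03))
```

```text
meter [0.59067951 0.19642679 0.03      ]
carton [ 0.58656128 -0.12984776  0.03      ]
base [0.03361208 0.00064884 0.03      ]
red [0.41905791 0.08327338 0.03      ]
red2 [0.75431962 0.19196919 0.03      ]
teal [0.4212804  0.24060214 0.03      ]
contactor [ 0.46844799 -0.47354271  0.03      ]
term [ 0.59661092 -0.44515912  0.03      ]
```

View pics/cA.png

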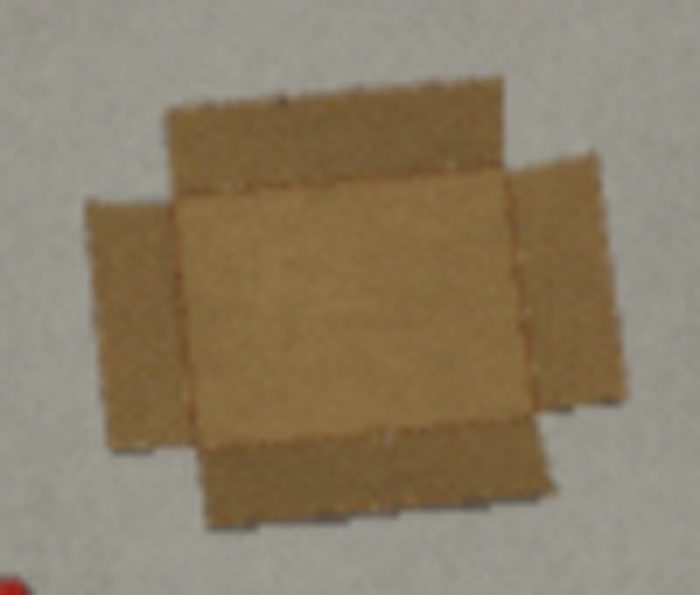

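View pics/cB.png

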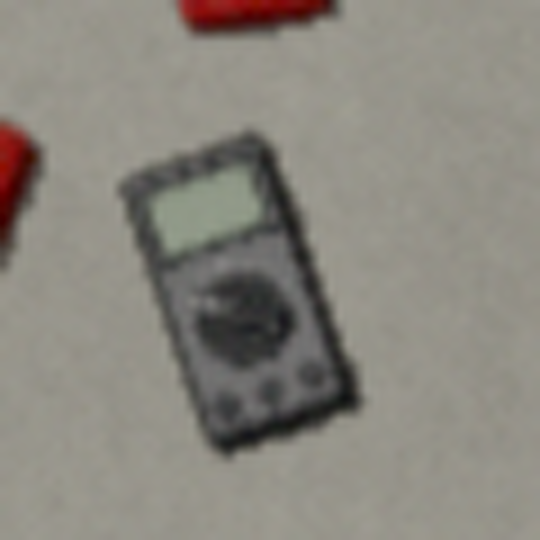

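Run:
```python
from h import *
c=[pix('top0',u/7+235-.43,v/7+155-.43,0.005) for u,v in((175,197),(505,170),(533,412),(200,445))]
m=[pix('top0',u/9+165-.44,v/9+165-.44,0.028) for u,v in((124,190),(256,134),(355,402),(222,448))]
for P in(c,m):
    P=np.array(P);print(P.round(3).tolist(),'mid',P.mean(0));L=[np.linalg.norm(P[i]-P[(i+1)%4]) for i in range(4)];print(L)
    for a,b in((3,0),(2,1)): d=P[b]-P[a];print('xdir deg',np.degrees(np.arctan2(d[1],d[0])))
    for a,b in((1,0),(2,3)): d=P[b]-P[a];print('ydir-90 deg',np.degrees(np.arctan2(d[1],d[0]))-90)
a=pix('top0',240/9+165-.44,318/9+165-.44,.035);print('knob',a,a-np.array(m).mean(0))
o=manip.observe();Rm=q2R(o['ee_rot']);print(Rm.round(3))
```

```text
[[0.647, -0.04, 0.005], [0.659, -0.208, 0.005], [0.535, -0.217, 0.005], [0.521, -0.051, 0.005]] mid [ 0.59034928 -0.12892286  0.005     ]
[np.float64(0.16769178367792628), np.float64(0.12381424712102293), np.float64(0.16675892545093243), np.float64(0.1262755430730563)]
xdir deg 4.696083155523029
xdir deg 4.268266867412861
ydir-90 deg 4.080262869595174
ydir-90 deg 4.923679444094205
[[0.635, 0.241, 0.028], [0.656, 0.191, 0.028], [0.552, 0.152, 0.028], [0.535, 0.202, 0.028]] mid [0.59427065 0.19639076 0.028     ]
[np.float64(0.054628346756748124), np.float64(0.11174780013961387), np.float64(0.052931676317972895), np.float64(0.10762031872948093)]
xdir deg 21.35145268780785
xdir deg 20.464108740291962
ydir-90 deg 23.062538050446435
ydir-90 deg 18.662858614399127
knob [0.58324706 0.19475706 0.035     ] [-0.01102358 -0.0016337   0.007     ]
[[ 0.349  0.937 -0.001]
 [ 0.937 -0.349 -0.001]
 [-0.001 -0.    -1.   ]]
```

```bash
cat >> h.py <<'E'
def plan(x,y,z,yaw=None):
    o=manip.observe();p=np.array(o['tcp_pos']);M=q2R(o['ee_rot']);d=M.T@(np.array([x,y,z])-p)
    a=np.degrees(np.arctan2(M[1,0],M[0,0]));print('t',round(o['time'],2),'tcp',p.round(4),'yaw',round(a,2),'tilt',np.degrees(np.arccos(-M[2,2])).round(2),'F',np.round(o['force'],1),'w',round(o['grip_width'],3),'j6',round(o['joint_positions'][5],2))
    print('units',(d/0.03).round(3),end=' ')
    if yaw is not None: print('turn',round(np.radians(-(yaw-a)),3))
    else: print()
E
python3 -m jog '[[-0.4,0.98,0,0,1],[-0.4,0.98,0,0,1],[-0.4,0.98,0,0,1],[-0.4,0.98,0,0,1],[-0.4,0.98,0,0,1],[-0.4,0.98,0,0,1],[-0.4,0.98,0,0,1],[-0.4,0.98,0,0,1],[-0.4,0.98,0,0,1],[-0.4,0.98,0,0,1],[-0.4,0.98,0,0,1],[-0.4,0.98,0,0,1],[-0.4,0.98,0,0,1],[-0.4,0.98,0,-0.14,1],[0,0,0,-0.14,1],[0,0,0,-0.14,1],[0,0,0,-0.14,1],[0,0,0,-0.14,1],[0,0,0,0,1]]'
python3 - <<'E'
from h import *
plan(.582,.192,.2,111)
snap('wrist','w1');print(proj('w1',manip.observe()['tcp_pos']))
E
```

```text
time: 2.05
tcp_pos: [0.5389, 0.2229, 0.2048]
ee_rot: [-0.003, 0.565, 0.825, -0.006]
force: [0.3, 1.0, 0.4]
grip_width: 1.0
t 2.05 tcp [0.5389 0.2229 0.2048] yaw 111.25 tilt 0.73 F [0.3 1.  0.4] w 1.0 j6 -1.67
units [-1.478  0.967  0.152] turn 0.004
[np.float64(253.34543160357217), np.float64(228.55139425424483)]
```

View pics/w1.png

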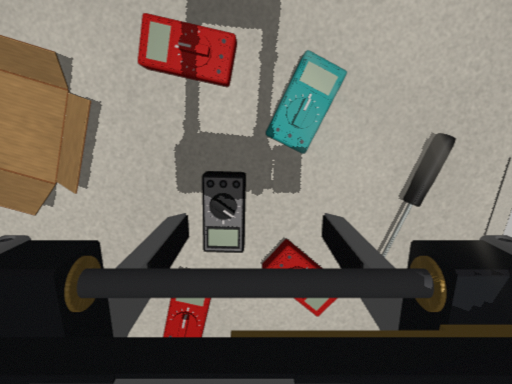

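Run:
```python
from h import *
crop('w1',190,160,260,260,6,'cC')
```

```text
(no output)
```

View pics/cC.png

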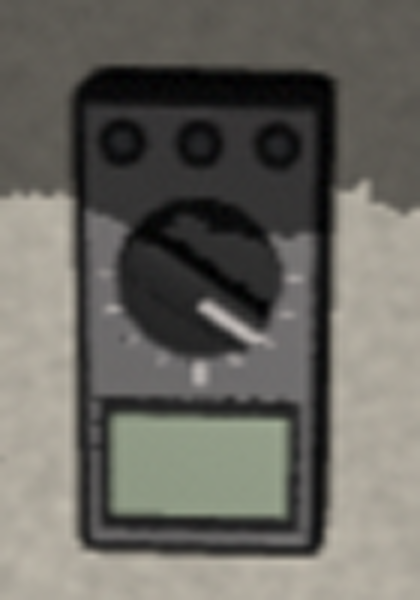

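Run:
```python
from h import *
P=lambda u,v,z: pix('w1',u/6+190-.42,v/6+160-.42,z)
def ang(a,b): d=b-a; return np.degrees(np.arctan2(d[1],d[0]))
print('x', ang(P(200,143,.03),P(200,372,.03)), ang(P(200,143,.03),P(200,465,.03)))
print('y', ang(P(122,143,.03),P(278,146,.03))-90,ang(P(107,412,.03),P(293,410,.03))-90)
print('ptr',ang(P(203,305,.046),P(268,343,.046)))
c=[P(90,105,.03),P(318,105,.03),P(322,548,.028),P(88,548,.028)]
print(np.array(c).round(4),np.mean(c,0)); print('outer L',ang(P(78,100,.02),P(90,545,.02)),ang(P(332,80,.02),P(322,550,.02)))
print('disc', P(200,278,.034),'scr w',np.linalg.norm(P(122,143,.03)-P(278,146,.03)))
print(np.linalg.norm(P(90,105,.03)-P(88,548,.03)))
```

```text
x 19.797522419981657 19.79752241998164
y 20.193139698417014 21.98664811003033
ptr 79.61315842984645
[[0.5567 0.1601 0.03  ]
 [0.5387 0.2063 0.03  ]
 [0.6362 0.2441 0.028 ]
 [0.656  0.1933 0.028 ]] [0.59690231 0.20093984 0.029     ]
outer L 20.37703947613209 19.61495146094155
disc [0.58344072 0.1956486  0.034     ] scr w 0.03407518055281043
0.10381801315518126
```

```bash
python3 -m jog '[[-0.74,0.5,0.3,0,0.45],[-0.7,0.45,0.3,0,0.45],[0,0,0.1,0.142,0.45],[0,0,0.2,0.142,0.45],[0,0,0.2,0.142,0.45],[0,0,0.2,0.142,0.45],[0,0,0.2,0.142,0.45],[0,0,0.2,0.142,0.45],[0,0,0.2,0.142,0.45],[0,0,0.2,0.142,0.45],[0,0,0.2,0.142,0.45],[0,0,0.2,0.142,0.45],[0,0,0,0.142,0.45],[0,0,0,0.142,0.45],[0,0,0,0.142,0.45],[0,0,0,0.142,0.45],[0,0,0,0.12,0.45],[0,0,0,0,0.45]]'
python3 - <<'E'
from h import *
plan(.583,.194,.1,-10.4)
snap('wrist','w2');o=manip.observe();print(proj('w2',[.583,.194,.046]))
E
```

```text
time: 3.9
tcp_pos: [0.5885, 0.1826, 0.1164]
ee_rot: [0.006, 0.989, -0.146, -0.01]
force: [-0.0, -0.2, -0.3]
grip_width: 0.448
t 3.9 tcp [0.5885 0.1826 0.1164] yaw -16.8 tilt 1.36 F [-0.  -0.2 -0.3] w 0.448 j6 0.48
units [-0.274 -0.319  0.546] turn -0.112
[np.float64(246.82745882216233), np.float64(193.08903400116353)]
```

View pics/w2.png

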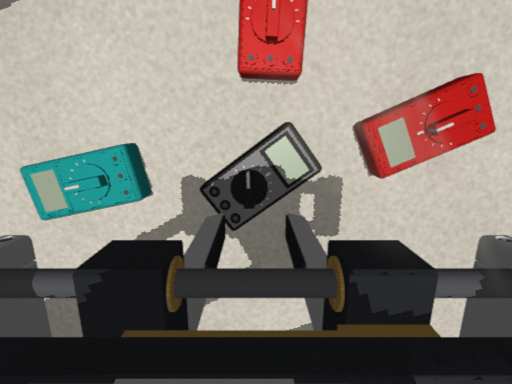

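Run:
```python
from h import *
crop('w2',195,115,330,235,5,'cD')
```

```text
(no output)
```

View pics/cD.png

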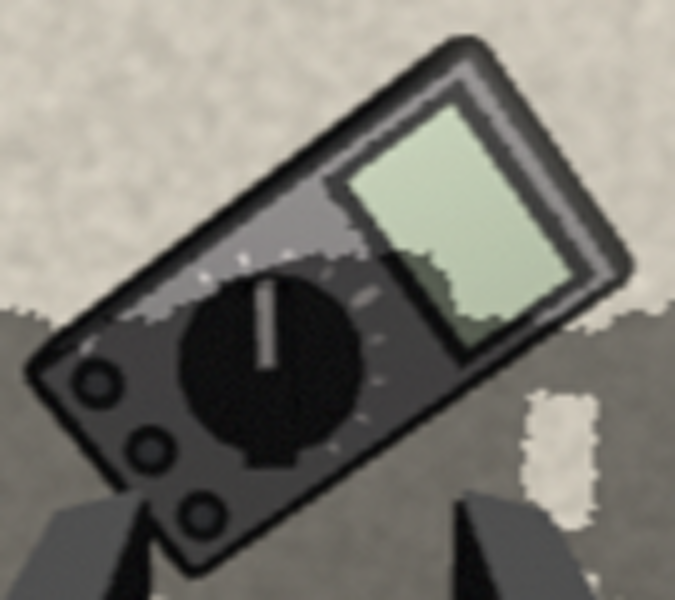

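Run:
```python
from h import *
P=lambda u,v,z: pix('w2',u/5+195-.4,v/5+115-.4,z)
def ang(a,b): d=b-a; return np.degrees(np.arctan2(d[1],d[0]))
dc=lambda *a:np.mean([P(*q,.03) for q in a],0)
D=dc((348,182),(453,105),(575,277),(467,353));S=P(152,451,.03)
print('x',ang(S,D),ang(P(348,182,.03),P(453,105,.03)),ang(P(467,353,.03),P(575,277,.03)))
print('y',ang(P(203,516,.03),P(98,385,.03))-90,ang(P(467,353,.03),P(348,182,.03))-90,ang(P(575,277,.03),P(453,105,.03))-90)
print('ptr',ang(P(267,368,.046),P(263,282,.046)), 'bar base mid of ptr start',P(267,368,.046))
c=[(30,368,.025),(190,575,.025),(630,270,.025),(475,42,.025)]
c=np.array([P(*q) for q in c]);print(c.round(4),c.mean(0))
print('tool tilt', q2R(manip.observe()['ee_rot'])[:,2].round(4))
plan(0.583,0.194,.1,-10.4)
```

```text
x 19.45836605345278 19.543805433877676 19.851308188604605
y 19.942753437193446 18.613536431735113 20.146155817373696
ptr 75.46975711028205 bar base mid of ptr start [0.5853995  0.19811619 0.046     ]
[[0.5375 0.2071 0.025 ]
 [0.5547 0.1559 0.025 ]
 [0.6567 0.1923 0.025 ]
 [0.6389 0.2426 0.025 ]] [0.59695713 0.19947939 0.025     ]
tool tilt [-0.0225 -0.0082 -0.9997]
t 3.95 tcp [0.5884 0.1826 0.1163] yaw -16.68 tilt 1.37 F [ 0.7  0.4 -0. ] w 0.455 j6 0.48
units [-0.272 -0.321  0.543] turn -0.11
```

```bash
python3 -c "
from h import *
plan(.584,.196,.046,-13)"
python3 -m jog '[[-0.15,-0.2,0.3,-0.065,0.45],[-0.15,-0.26,0.3,0,0.45],[0,0,0,0,0.45]]'
python3 -c "
from h import *
plan(.584,.196,.046,-13)"
```

```text
t 3.95 tcp [0.5884 0.1826 0.1163] yaw -16.68 tilt 1.37 F [ 0.7  0.4 -0. ] w 0.455 j6 0.48
units [-0.225 -0.421  2.341] turn -0.064
time: 4.25
tcp_pos: [0.5834, 0.1977, 0.0971]
ee_rot: [0.005, 0.994, -0.111, -0.011]
force: [-1.1, 0.9, 0.1]
grip_width: 0.449
t 4.25 tcp [0.5834 0.1977 0.0971] yaw -12.77 tilt 1.38 F [-1.1  0.9  0.1] w 0.449 j6 0.44
units [0.065 0.03  1.702] turn 0.004
```

```bash
python3 -m jog '[[0.06,0.03,0.5,0,0.45],[0,0,0.5,0,0.45],[0,0,0.45,0,0.45],[0,0,0.3,0,0.45],[0,0,0,0,0.45]]'
python3 -c "
from h import *
plan(.584,.196,.046,-13)
snap('wrist','w3');crop('w3',180,150,330,250,5,'cE')"
```

```text
time: 4.75
tcp_pos: [0.5852, 0.1963, 0.0434]
ee_rot: [0.005, 0.994, -0.111, -0.01]
force: [-0.3, -0.9, -0.5]
grip_width: 0.452
t 4.75 tcp [0.5852 0.1963 0.0434] yaw -12.75 tilt 1.26 F [-0.3 -0.9 -0.5] w 0.452 j6 0.44
units [-0.039  0.018 -0.085] turn 0.004
```

View pics/cE.png

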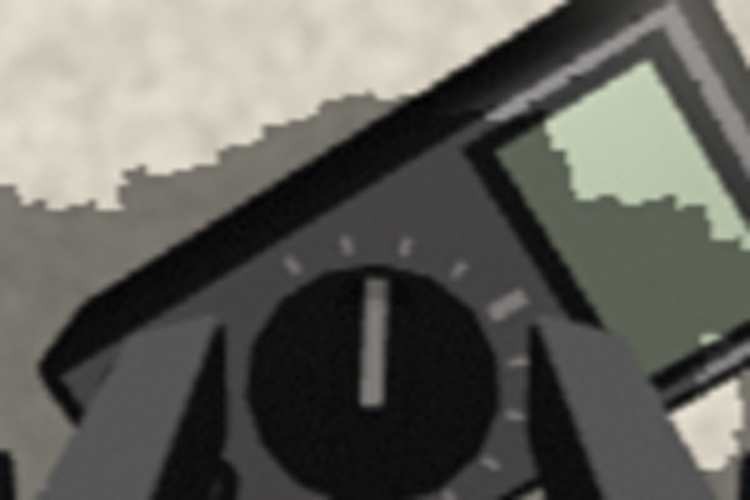

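```bash
python3 -m jog '[[0,0,-0.06,0,0.2],[0,0,0,0,0],[0,0,0,0,0],[0,0,0,0,0],[0,0,0,0,0],[0,0,0,0,0]]'
python3 -c "
from h import *
plan(.5848,.196,.045,-70.3)"
```

```text
time: 5.4
tcp_pos: [0.587, 0.1968, 0.0485]
ee_rot: [0.005, 0.994, -0.111, -0.007]
force: [-0.0, 0.4, -1.3]
grip_width: 0.098
t 5.4 tcp [0.587  0.1968 0.0485] yaw -12.75 tilt 0.99 F [-0.   0.4 -1.3] w 0.098 j6 0.44
units [-0.064  0.039  0.119] turn 1.004
```

```bash
python3 -m jog '[[0,0,0.05,0.13,0],[0,0,0,0.13,0],[0,0,0,0.13,0],[0,0,0,0.13,0],[0,0,0,0.13,0],[0,0,0,0.13,0],[0,0,0,0.1,0],[0,0,0,0,0],[0,0,0,0,0]]'
python3 -c "
from h import *
plan(.587,.1968,.047,-70.3)"
```

```text
time: 6.3
tcp_pos: [0.5882, 0.1957, 0.0486]
ee_rot: [0.007, 0.843, -0.538, -0.003]
force: [-0.6, -0.8, -1.4]
grip_width: 0.1
t 6.3 tcp [0.5882 0.1957 0.0486] yaw -65.04 tilt 0.9 F [-0.6 -0.8 -1.4] w 0.1 j6 1.35
units [-0.05   0.02   0.052] turn 0.092
```

```bash
python3 -m jog '[[0,0,0,0.09,0],[0,0,0,0.01,0],[0,0,0,0,0],[0,0,0,0,0.2],[0,0,0,0,0.3],[0,0,-0.5,0,0.45],[0,0,-0.9,0,0.45],[0,0,-0.9,0,0.45],[0,0,0,0,0.45]]'
python3 -c "
from h import *
plan(.587,.1968,.047,-70.3)
snap('wrist','w4');crop('w4',180,110,330,230,5,'cF')"
```

```text
time: 7.2
tcp_pos: [0.5891, 0.1967, 0.119]
ee_rot: [0.008, 0.818, -0.575, -0.003]
force: [0.4, 0.5, 0.7]
grip_width: 0.451
t 7.2 tcp [0.5891 0.1967 0.119 ] yaw -70.2 tilt 0.94 F [0.4 0.5 0.7] w 0.451 j6 1.44
units [-0.038  0.025  2.402] turn 0.002
```

View pics/cF.png

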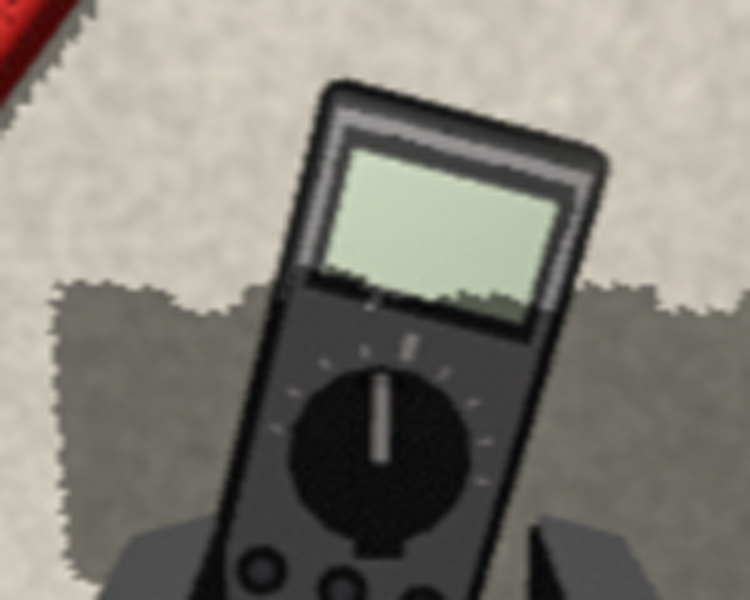

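```bash
cat >> h.py <<'E'
def ang(a,b): d=b-a; return np.degrees(np.arctan2(d[1],d[0]))
E
python3 - <<'E'
from h import *
P=lambda u,v,z: pix('w4',u/5+180-.4,v/5+110-.4,z)
print('x',ang(P(530,318,.03),P(562,205,.03)),ang(P(342,587,.03),P(410,347,.03)),ang(P(325,262,.03),P(352,150,.03)))
print('y',ang(P(562,205,.03),P(352,150,.03))-90,ang(P(530,340,.03),P(305,278,.03))-90,ang(P(600,150,.028),P(340,83,.028))-90)
print('ptr',ang(P(381,463,.046),P(381,372,.046)),'axis',P(381,463,.046),'disc',P(380,460,.034))
E
```

```text
x 5.731042719133962 4.624480998861456 5.813098252179392
y 5.3784075099791835 4.257635488520265 5.767703738505844
ptr 19.886827819809486 axis [0.58846137 0.19633912 0.046     ] disc [0.58568393 0.19545202 0.034     ]
```

```bash
python3 -m jog '[[-0.03,0,0.8,0,0.4],[-0.02,0,0.8,0,0.4],[0,0,0.6,0,0.4],[0,0,0.2,0,0.3],[0,0,0,0,0.0],[0,0,0,0,0],[0,0,0,0,0],[0,0,0,0,0]]'
python3 -c "
from h import *
plan(.587,.1960,.046,-84.7)"
```

```text
time: 8.05
tcp_pos: [0.5859, 0.1967, 0.042]
ee_rot: [0.009, 0.819, -0.574, -0.003]
force: [-0.5, 0.2, 2.4]
grip_width: 0.101
t 8.05 tcp [0.5859 0.1967 0.042 ] yaw -70.01 tilt 1.07 F [-0.5  0.2  2.4] w 0.101 j6 1.44
units [ 0.034 -0.024 -0.132] turn 0.256
```

```bash
python3 -m jog '[[0,0,0,0,0.2],[0,0,0,0,0.2],[0,0,-0.13,0,0.2],[0,0,0,0,0.2]]'
python3 -c "
from h import *
plan(.587,.1960,.046,-84.7)"
```

```text
time: 8.45
tcp_pos: [0.5854, 0.1965, 0.0454]
ee_rot: [0.009, 0.819, -0.574, -0.004]
force: [-0.6, -1.0, -0.2]
grip_width: 0.201
t 8.45 tcp [0.5854 0.1965 0.0454] yaw -70.01 tilt 1.16 F [-0.6 -1.  -0.2] w 0.201 j6 1.44
units [ 0.033 -0.045 -0.021] turn 0.256
```

```bash
python3 -m jog '[[0,0,0,0,0],[0,0,0,0,0],[0,0,0,0,0],[0,0,0,0.04,0],[0,0,0,0.04,0],[0,0,0,0.04,0],[0,0,0,0.04,0],[0,0,0,0.04,0],[0,0,0,0.04,0],[0,0,0,0.04,0],[0,0,0,0.01,0],[0,0,0,0,0]]'
python3 -c "
from h import *
plan(.587,.1960,.046,-84.7)
snap('wrist','w5');crop('w5',180,110,330,230,5,'cG')"
```

```text
time: 9.65
tcp_pos: [0.585, 0.1963, 0.045]
ee_rot: [0.01, 0.724, -0.69, -0.003]
force: [1.1, -0.4, 1.4]
grip_width: 0.101
t 9.65 tcp [0.585  0.1963 0.045 ] yaw -87.22 tilt 1.22 F [ 1.1 -0.4  1.4] w 0.101 j6 1.74
units [ 0.012 -0.066 -0.033] turn -0.044
```

View pics/cG.png

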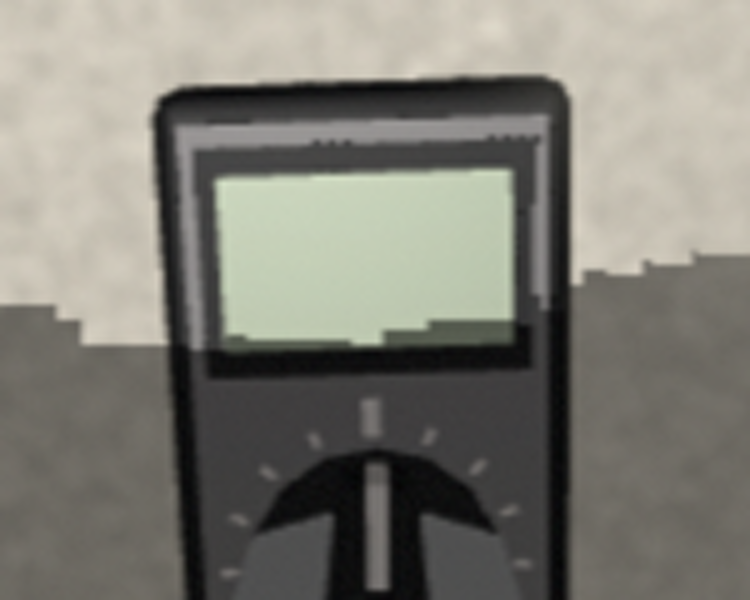

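```bash
python3 -m jog '[[0,0,0,-0.034,0],[0,0,0,0,0],[0,0,0,0,0.15],[0,0,0,0,0.3],[0,0,-0.5,0,0.45],[0,0,-0.9,0,0.45],[0,0,-0.9,0,0.45],[0,0,0,0,0.45]]'
python3 -c "
from h import *
plan(.587,.1960,.046,-84.7)
snap('wrist','w6');crop('w6',180,100,330,230,5,'cH')"
```

```text
time: 10.5
tcp_pos: [0.5846, 0.1972, 0.1138]
ee_rot: [0.012, 0.736, -0.677, -0.005]
force: [0.1, 0.7, 0.7]
grip_width: 0.448
t 10.5 tcp [0.5846 0.1972 0.1138] yaw -85.25 tilt 1.51 F [0.1 0.7 0.7] w 0.448 j6 1.71
units [ 0.023 -0.133  2.259] turn -0.01
```

View pics/cH.png

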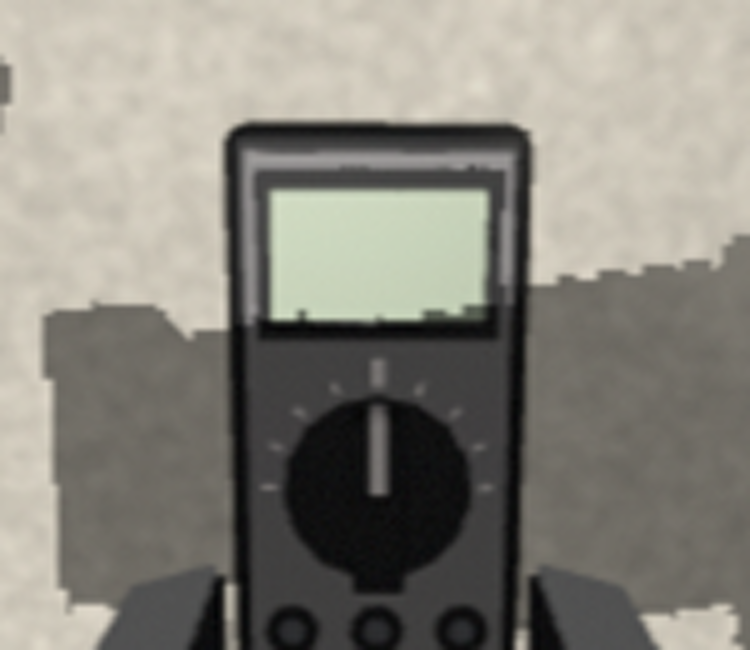

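```bash
cat >> h.py <<'E'
C=np.array([.5904,-.129]);CY=np.radians(4.5)
def c2w(a,b): return C+np.array([np.cos(CY)*a-np.sin(CY)*b,np.sin(CY)*a+np.cos(CY)*b])
def cplan(a,b,z,yaw=-85.5):
    w=c2w(a,b); p=manip.observe()['tcp_pos'];d=np.array(p[:2])-C
    print('carton xy',(np.cos(CY)*d[0]+np.sin(CY)*d[1]).round(4),(-np.sin(CY)*d[0]+np.cos(CY)*d[1]).round(4)); plan(w[0],w[1],z,yaw)
E
python3 -c "
from h import *
cplan(0,.15,.09)"
```

```text
carton xy 0.0184 0.3254
t 10.55 tcp [0.5832 0.1968 0.1119] yaw -85.26 tilt 1.7 F [-0.5 -1.4 -0.5] w 0.454 j6 1.71
units [5.835 0.614 0.809] turn 0.004
```

```bash
python3 -m jog '[[0.97,0.1,0,0,0],[0.97,0.1,0,0,0],[0.97,0.1,0,0,0],[0.97,0.1,0,0,0],[0.97,0.1,0.1,0,0],[0.97,0.1,0.3,0,0],[0,0,0.6,0,0],[0,0,0.6,0,0],[0,0,0.6,0,0],[0,0,0,0,0]]'
python3 -c "
from h import *
cplan(0,.1,.028)"
```

```text
time: 11.55
tcp_pos: [0.5668, 0.0141, 0.0314]
ee_rot: [0.021, 0.735, -0.677, -0.014]
force: [-0.0, 0.4, -0.3]
grip_width: 0.006
carton xy -0.0123 0.1445
t 11.55 tcp [0.5668 0.0141 0.0314] yaw -85.27 tilt 2.9 F [-0.   0.4 -0.3] w 0.006 j6 1.41
units [ 1.484 -0.411  0.104] turn 0.004
```

```bash
python3 -m jog '[[0.4,-0.1,0.05,0,0],[0.4,-0.1,0,0,0],[0.4,-0.1,0,0,0],[0.3,-0.1,0,0,0],[0,0,0,0,0]]'
python3 -c "
from h import *
cplan(0,.099,.028);print(q2R(manip.observe()['ee_rot'])[:,2].round(4),manip.observe()['joint_positions'].round(3))"
```

```text
time: 12.05
tcp_pos: [0.5685, 0.0083, 0.0337]
ee_rot: [0.003, 0.727, -0.685, -0.049]
force: [0.2, -1.0, -0.4]
grip_width: 0.003
carton xy -0.011 0.1386
t 12.05 tcp [0.5685 0.0083 0.0337] yaw -86.69 tilt 5.67 F [ 0.2 -1.  -0.4] w 0.003 j6 1.34
units [ 1.323 -0.401  0.071] turn -0.021
[-0.0765  0.0626 -0.9951] [-0.142  0.46   1.708  0.059  1.059  1.337]
```

```bash
python3 -c "
from h import *
snap('wrist','w7');snap('scene','s7');crop('s7',190,80,510,320,2.4,'s7c')
o=manip.observe();print(o['tau'].round(2),o['wrist_torque'].round(2),o['qvel'].round(3),o['tcp_pos'],o['joint_positions'].round(3))"
```

```text
[-6.600e-01 -4.536e+01 -1.845e+01 -4.600e-01 -5.000e-02 -1.000e-02] [ 0.64  0.37 -0.05] [-0.007  0.008  0.002  0.004  0.001  0.002] [0.56938246 0.00673247 0.03336177] [-0.143  0.461  1.708  0.055  1.056  1.338]
```

View pics/w7.png

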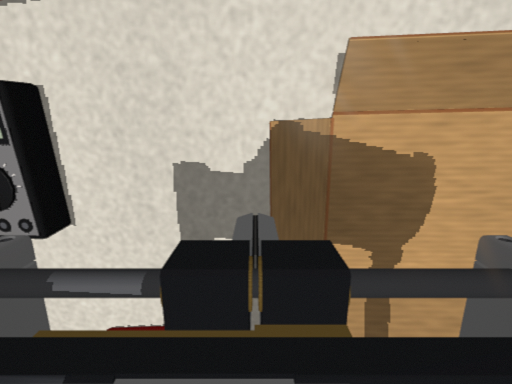

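View pics/s7c.png

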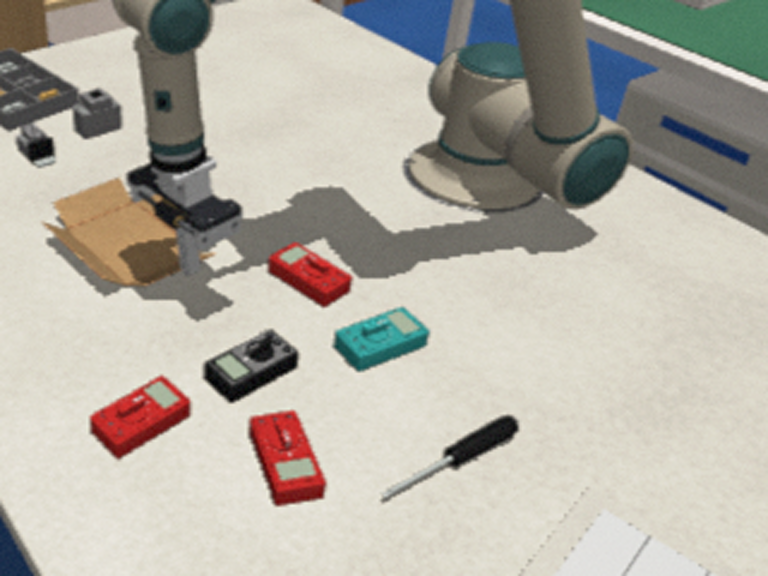

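```bash
python3 -m jog '[[-0.3,0,0,0,0],[-0.3,0,0,0,0]]'
python3 -m jog '[[0,0,0,0,0],[0,0,0,0,0]]'
python3 -c "
from h import *
cplan(0,.099,.028);print(q2R(manip.observe()['ee_rot'])[:,2].round(4),manip.observe()['joint_positions'].round(3),manip.observe()['wrist_torque'])"
```

```text
time: 12.35
tcp_pos: [0.5696, 0.0232, 0.0347]
ee_rot: [0.004, 0.727, -0.685, -0.046]
force: [-0.4, 0.5, -0.2]
grip_width: 0.006
time: 12.55
tcp_pos: [0.57, 0.0239, 0.0348]
ee_rot: [0.004, 0.728, -0.684, -0.045]
force: [0.1, -0.5, -0.6]
grip_width: 0.002
carton xy -0.0084 0.154
t 12.55 tcp [0.57   0.0239 0.0348] yaw -86.59 tilt 5.21 F [ 0.1 -0.5 -0.6] w 0.002 j6 1.37
units [ 1.839 -0.321  0.094] turn -0.019
[-0.0715  0.0559 -0.9959] [-0.112  0.458  1.708  0.055  1.054  1.368] [-0.03928877  0.10969381 -0.0067918 ]
```

```bash
python3 -m jog '[[0,-0.3,0.45,0.02,0],[0,0,0,0,0]]'
python3 -c "
from h import *
cplan(0,.10,.020)"
```

```text
time: 12.75
tcp_pos: [0.579, 0.0249, 0.0197]
ee_rot: [0.004, 0.72, -0.692, -0.045]
force: [0.6, 0.2, 0.1]
grip_width: 0.008
carton xy 0.0007 0.1543
t 12.75 tcp [0.579  0.0249 0.0197] yaw -87.82 tilt 5.13 F [0.6 0.2 0.1] w 0.008 j6 1.39
units [ 1.807 -0.041 -0.117] turn -0.041
```

```bash
python3 -m jog '[[0.5,0,-0.03,-0.04,0],[0.5,0,-0.03,0,0],[0.5,0,-0.03,0,0]]'
python3 -c "
from h import *
cplan(0,.10,.020);print(manip.observe()['wrist_torque'])"
python3 -m jog '[[0.5,0,-0.03,0,0]]'
python3 -c "
from h import *
cplan(0,.10,.020);print(manip.observe()['wrist_torque']);snap('wrist','w8')"
```

```text
time: 13.05
tcp_pos: [0.5801, 0.0083, 0.0241]
ee_rot: [-0.014, 0.727, -0.683, -0.066]
force: [-2.8, 32.3, 25.2]
grip_width: 0.003
carton xy 0.0005 0.1376
t 13.05 tcp [0.5801 0.0083 0.0241] yaw -86.61 tilt 7.7 F [-2.8 32.3 25.2] w 0.003 j6 1.28
units [ 1.262 -0.008 -0.009] turn -0.019
[ 6.10295568  0.96748272 -0.33655867]
time: 13.15
tcp_pos: [0.5804, 0.0061, 0.0273]
ee_rot: [-0.022, 0.725, -0.685, -0.074]
force: [-2.8, 28.3, 24.3]
grip_width: 0.003
carton xy 0.0006 0.1355
t 13.15 tcp [0.5804 0.0061 0.0273] yaw -87.04 tilt 8.91 F [-2.8 28.3 24.3] w 0.003 j6 1.26
units [ 1.205 -0.017  0.077] turn -0.027
[ 5.24219226  0.97136065 -0.24651587]
```

View pics/w8.png

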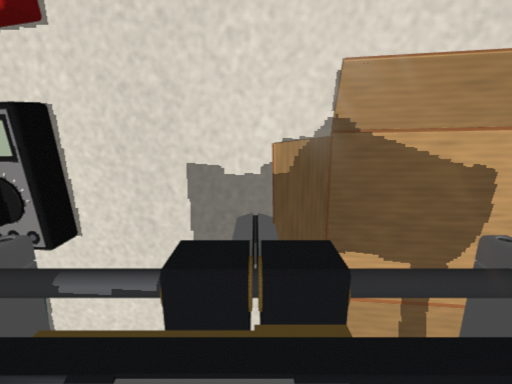

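```bash
python3 -m jog '[[-0.5,0,0,0,0],[0,0,-0.8,-0.025,0],[0,0,-0.8,0,0],[0,0,0,0,0]]'
python3 -c "
from h import *
cplan(0,-.157,.075);print(q2R(manip.observe()['ee_rot'])[:,2].round(4),manip.observe()['joint_positions'].round(3))"
```

```text
time: 13.6
tcp_pos: [0.5836, 0.0143, 0.0773]
ee_rot: [-0.022, 0.734, -0.675, -0.073]
force: [-1.0, -0.2, -0.3]
grip_width: 0.005
carton xy 0.0045 0.1434
t 13.6 tcp [0.5836 0.0143 0.0773] yaw -85.47 tilt 8.79 F [-1.  -0.2 -0.3] w 0.005 j6 1.26
units [ 9.928  0.241 -1.286] turn 0.001
[-0.0779  0.1314 -0.9883] [-0.172  0.439  1.623  0.126  1.183  1.262]
```

```bash
python3 -m jog '[[0.98,0.02,-0.14,0,0],[0.98,0.02,-0.14,0,0],[0.98,0.02,-0.14,0,0],[0.98,0.02,-0.14,0,0],[0.98,0.02,-0.14,0,0],[0.98,0.02,-0.14,0,0],[0.98,0.02,-0.14,0,0],[0.98,0.02,-0.14,0,0],[0.98,0.02,-0.14,0,0],[0.98,0.02,-0.14,0,0],[0,0,0,0,0]]'
python3 -c "
from h import *
cplan(0,-.16,.035);print(q2R(manip.observe()['ee_rot'])[:,2].round(4),manip.observe()['joint_positions'].round(3))"
```

```text
time: 14.7
tcp_pos: [0.5979, -0.2901, 0.059]
ee_rot: [-0.017, 0.734, -0.674, -0.083]
force: [-1.7, -0.3, 0.3]
grip_width: 0.006
carton xy -0.0051 -0.1612
t 14.7 tcp [ 0.5979 -0.2901  0.059 ] yaw -85.55 tilt 9.69 F [-1.7 -0.3  0.3] w 0.006 j6 0.88
units [ 0.076 -0.241  0.78 ] turn -0.001
[-0.0985  0.1365 -0.9857] [-0.59   0.599  1.376  0.06   1.326  0.877]
```

```bash
python3 -m jog '[[0.05,-0.24,0.8,0,0],[-0.5,0,0,0,0],[-0.45,0,0,0,0],[0,0,0,0,0]]'
python3 -c "
from h import *
cplan(0,-.138,.032);print(q2R(manip.observe()['ee_rot'])[:,2].round(4),manip.observe()['wrist_torque'].round(2))
snap('wrist','w9')"
```

```text
time: 15.1
tcp_pos: [0.6001, -0.2609, 0.0363]
ee_rot: [-0.014, 0.733, -0.675, -0.081]
force: [0.3, -2.8, 0.7]
grip_width: 0.004
carton xy -0.0007 -0.1323
t 15.1 tcp [ 0.6001 -0.2609  0.0363] yaw -85.6 tilt 9.39 F [ 0.3 -2.8  0.7] w 0.004 j6 0.91
units [ 0.208 -0.032  0.112] turn -0.002
[-0.0993  0.1294 -0.9866] [-0.56  0.21  0.1 ]
```

View pics/w9.png

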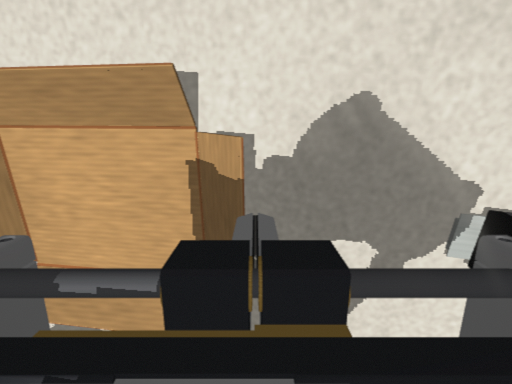

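```bash
python3 -m jog '[[-0.32,0.02,-0.24,0,0],[-0.34,0.02,-0.17,0,0]]'
python3 -c "
from h import *
cplan(0,-.138,.032);print(q2R(manip.observe()['ee_rot'])[:,2].round(4),manip.observe()['wrist_torque'].round(2))
snap('wrist','w10')"
```

```text
time: 15.35
tcp_pos: [0.5986, -0.2416, 0.053]
ee_rot: [-0.014, 0.734, -0.675, -0.08]
force: [0.6, -0.5, 0.7]
grip_width: 0.004
carton xy -0.0006 -0.1129
t 15.35 tcp [ 0.5986 -0.2416  0.053 ] yaw -85.56 tilt 9.31 F [ 0.6 -0.5  0.7] w 0.004 j6 0.94
units [ 0.923 -0.073  0.575] turn -0.001
[-0.0984  0.1284 -0.9868] [-0.25  0.1   0.02]
```

View pics/w10.png

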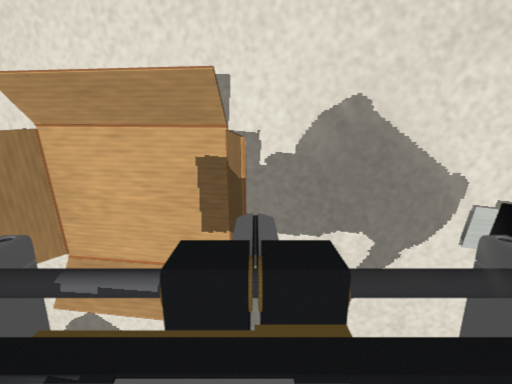

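```bash
python3 -m jog '[[-0.33,0.01,0.02,0,0],[-0.25,0.01,0.03,0,0]]'
python3 -c "
from h import *
cplan(0,-.098,.05);print(q2R(manip.observe()['ee_rot'])[:,2].round(4),manip.observe()['wrist_torque'].round(2))
snap('wrist','w11')"
```

```text
time: 15.6
tcp_pos: [0.5974, -0.2213, 0.0577]
ee_rot: [-0.015, 0.734, -0.674, -0.078]
force: [0.8, -1.2, 1.4]
grip_width: 0.004
carton xy -0.0002 -0.0926
t 15.6 tcp [ 0.5974 -0.2213  0.0577] yaw -85.43 tilt 9.14 F [ 0.8 -1.2  1.4] w 0.004 j6 0.96
units [ 0.214 -0.027  0.227] turn 0.001
[-0.095   0.1273 -0.9873] [-0.11  0.03 -0.01]
```

View pics/w11.png

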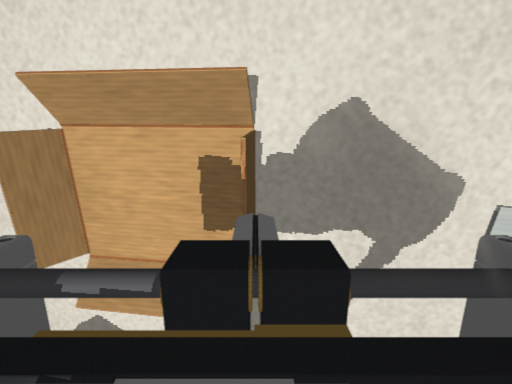

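```bash
python3 -m jog '[[0.4,0,0,0,0],[-0.03,0,0.6,0,0],[-0.2,0,0.05,0,0],[-0.3,0,0.04,0,0],[-0.25,0,0.04,0,0]]'
python3 -c "
from h import *
cplan(0,-.098,.05);print(q2R(manip.observe()['ee_rot'])[:,2].round(4),manip.observe()['wrist_torque'].round(2))
snap('wrist','w12')"
```

```text
time: 16.15
tcp_pos: [0.5959, -0.2251, 0.0365]
ee_rot: [-0.004, 0.737, -0.673, -0.066]
force: [-2.1, -13.2, 3.8]
grip_width: 0.005
carton xy -0.0021 -0.0962
t 16.15 tcp [ 0.5959 -0.2251  0.0365] yaw -85.01 tilt 7.58 F [ -2.1 -13.2   3.8] w 0.005 j6 0.97
units [ 0.014 -0.03  -0.459] turn 0.009
[-0.0914  0.095  -0.9913] [-2.38  0.51  0.23]
```

View pics/w12.png

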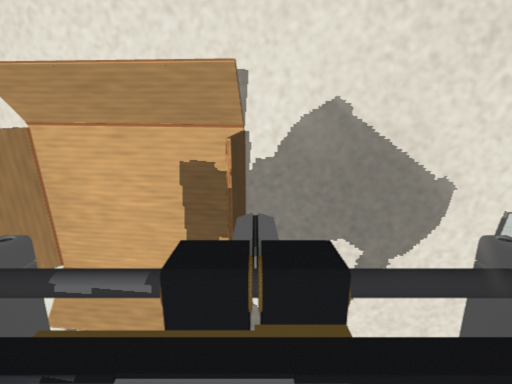

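```bash
python3 -m jog '[[-0.45,0,0.04,0,0],[-0.45,0,0.04,0,0],[-0.45,0,0.04,0,0]]'
python3 -c "
from h import *
cplan(0,-.098,.05);print(q2R(manip.observe()['ee_rot'])[:,2].round(4),manip.observe()['wrist_torque'].round(2))"
```

```text
time: 16.5
tcp_pos: [0.5961, -0.2249, 0.0374]
ee_rot: [0.018, 0.741, -0.67, -0.038]
force: [-1.4, -25.5, -2.0]
grip_width: 0.005
carton xy -0.0019 -0.096
t 16.5 tcp [ 0.5961 -0.2249  0.0374] yaw -84.31 tilt 4.8 F [ -1.4 -25.5  -2. ] w 0.005 j6 1.02
units [ 0.054 -0.028 -0.425] turn 0.021
[-0.0802  0.0237 -0.9965] [-4.74  0.46  0.35]
```

```bash
python3 -m jog '[[-0.45,0,0.02,0,0],[0.5,0,0,0,0],[0,0,-0.8,-0.02,0],[0,0,-0.8,0,0],[-0.6,-0.92,-0.1,0,0],[-0.7,-0.92,-0.1,0,0],[-0.7,-0.92,-0.1,0,0],[-0.7,-0.92,-0.1,0,0],[-0.6,-0.92,-0.1,0,0],[0,0,0,0,0]]'
python3 -c "
from h import *
cplan(.135,0,.036);print(q2R(manip.observe()['ee_rot'])[:,2].round(4),manip.observe()['wrist_torque'].round(2))
snap('wrist','w13')"
```

```text
time: 17.5
tcp_pos: [0.7286, -0.1289, 0.0879]
ee_rot: [0.026, 0.745, -0.665, -0.035]
force: [0.1, -0.1, 0.4]
grip_width: 0.007
carton xy 0.1378 -0.0107
t 17.5 tcp [ 0.7286 -0.1289  0.0879] yaw -83.55 tilt 5.03 F [ 0.1 -0.1  0.4] w 0.007 j6 1.2
units [-0.329 -0.068  1.737] turn 0.034
[-0.0872  0.0087 -0.9962] [ 0.02  0.08 -0.02]
```

View pics/w13.png

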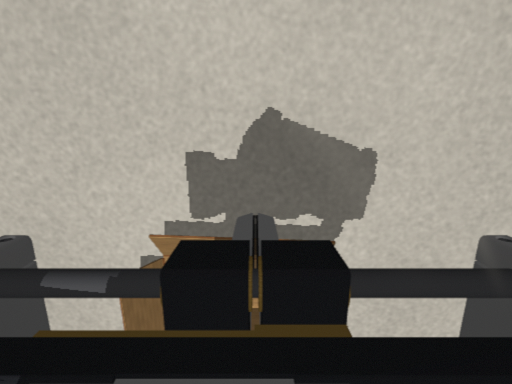

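```bash
python3 -m jog '[[-0.3,-0.05,0.8,0.034,0],[0,-0.05,0.85,0,0],[0,0.4,0,0,0],[0,0.3,0.02,0,0],[0,0,0,0,0]]'
python3 -c "
from h import *
cplan(.113,0,.036);print(q2R(manip.observe()['ee_rot'])[:,2].round(4),manip.observe()['wrist_torque'].round(2))"
```

```text
time: 18.05
tcp_pos: [0.6991, -0.1269, 0.0367]
ee_rot: [0.029, 0.732, -0.68, -0.038]
force: [0.4, 0.2, -0.7]
grip_width: -0.002
carton xy 0.1085 -0.0065
t 18.05 tcp [ 0.6991 -0.1269  0.0367] yaw -85.88 tilt 5.43 F [ 0.4  0.2 -0.7] w -0.002 j6 1.24
units [-0.216 -0.149  0.013] turn -0.007
[-0.0942  0.009  -0.9955] [-0.04  0.09  0.  ]
```

```bash
python3 -m jog '[[-0.1,0.25,0.02,0,0],[0,0.35,-0.2,0,0],[0,0.35,-0.15,0,0]]'
python3 -c "
from h import *
cplan(.074,0,.045);print(q2R(manip.observe()['ee_rot'])[:,2].round(4),manip.observe()['wrist_torque'].round(2));snap('wrist','w14');snap('scene','s14');crop('s14',190,120,350,240,5,'s14c')"
```

```text
time: 18.35
tcp_pos: [0.6709, -0.1277, 0.0505]
ee_rot: [0.028, 0.731, -0.681, -0.037]
force: [0.6, -0.6, -0.4]
grip_width: 0.005
carton xy 0.0803 -0.005
t 18.35 tcp [ 0.6709 -0.1277  0.0505] yaw -85.95 tilt 5.31 F [ 0.6 -0.6 -0.4] w 0.005 j6 1.23
units [-0.163  0.194  0.204] turn -0.008
[-0.0921  0.0084 -0.9957] [-0.02 -0.03  0.03]
```

View pics/s14c.png

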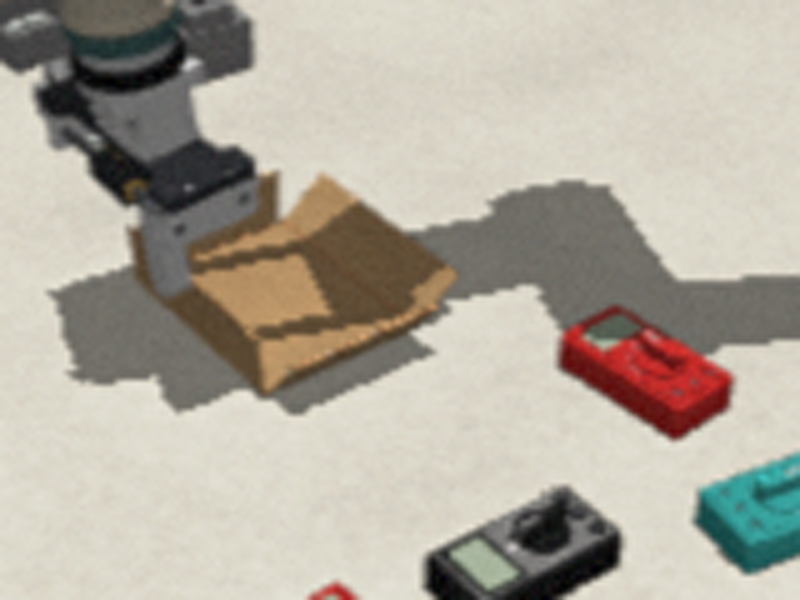

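```bash
python3 -m jog '[[0,-0.2,0,0,0],[0,0,0.5,0,0],[0,0.4,0.05,0,0],[0,0.3,0.04,0,0],[0,0.3,0.03,0,0]]'
python3 -c "
from h import *
cplan(.074,0,.045);print(q2R(manip.observe()['ee_rot'])[:,2].round(4),manip.observe()['wrist_torque'].round(2));snap('wrist','w15');snap('scene','s15');crop('s15',190,120,350,240,5,'s15c')"
```

```text
time: 18.95
tcp_pos: [0.6642, -0.1281, 0.0356]
ee_rot: [0.013, 0.731, -0.682, -0.021]
force: [15.3, 3.5, -6.7]
grip_width: 0.003
carton xy 0.0736 -0.0049
t 18.95 tcp [ 0.6642 -0.1281  0.0356] yaw -86.1 tilt 2.79 F [15.3  3.5 -6.7] w 0.003 j6 1.21
units [-0.166  0.005 -0.313] turn -0.011
[-0.0479  0.0088 -0.9988] [ 0.7  -3.06 -0.1 ]
```

View pics/s15c.png

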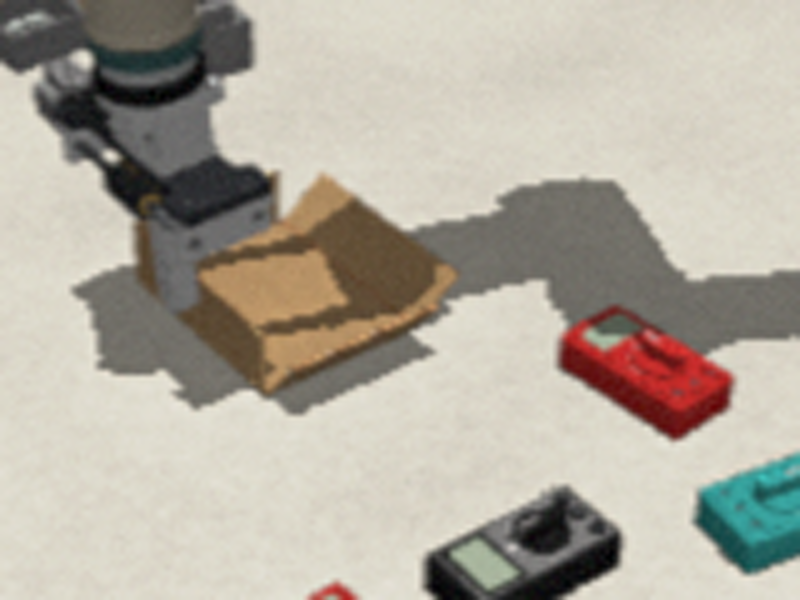

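```bash
python3 -m jog '[[0,0.4,0.03,0,0],[0,0.4,0.02,0,0],[0,0.4,0,0,0]]'
python3 -c "
from h import *
cplan(0,.15,.1);print(q2R(manip.observe()['ee_rot'])[:,2].round(4))"
```

```text
time: 19.35
tcp_pos: [0.6639, -0.1282, 0.0366]
ee_rot: [-0.014, 0.729, -0.685, 0.007]
force: [22.9, 3.4, -13.0]
grip_width: 0.005
carton xy 0.0733 -0.005
t 19.35 tcp [ 0.6639 -0.1282  0.0366] yaw -86.43 tilt 1.77 F [ 22.9   3.4 -13. ] w 0.005 j6 1.19
units [-5.143  2.465 -2.148] turn -0.016
[ 0.0293  0.0097 -0.9995]
```

```bash
python3 -m jog '[[0,-0.4,0,0,0],[0,0,-0.9,-0.016,0],[-0.4,0,-0.9,0,0],[-0.8,0.4,0,0,0],[-0.8,0.5,0,0,0],[-0.8,0.5,0,0,0],[-0.8,0.5,0,0,0],[-0.8,0.5,0,0,0],[-0.8,0.5,0,0,0],[0,0,0,0,0]]'
python3 -c "
from h import *
cplan(0,.15,.035);print(q2R(manip.observe()['ee_rot'])[:,2].round(4))"
```

```text
time: 20.35
tcp_pos: [0.5634, 0.0256, 0.0838]
ee_rot: [-0.01, 0.734, -0.679, 0.003]
force: [-0.3, -0.3, 0.3]
grip_width: 0.004
carton xy -0.0148 0.1563
t 20.35 tcp [0.5634 0.0256 0.0838] yaw -85.53 tilt 1.19 F [-0.3 -0.3  0.3] w 0.004 j6 1.4
units [ 0.224 -0.463  1.632] turn -0.001
[ 0.0174  0.0114 -0.9998]
```

```bash
python3 -m jog '[[0.1,-0.4,0.75,0,0],[0.1,0,0.8,0,0],[0.4,0,0,0,0],[0.2,0,-0.05,0,0],[0.32,0,-0.25,0,0],[0.34,0,-0.2,0,0]]'
python3 -c "
from h import *
cplan(0,.096,.045);print(q2R(manip.observe()['ee_rot'])[:,2].round(4));snap('wrist','w16')"
```

```text
time: 20.95
tcp_pos: [0.5798, -0.0209, 0.0526]
ee_rot: [-0.01, 0.735, -0.678, 0.003]
force: [0.5, 2.1, -0.4]
grip_width: 0.007
carton xy -0.002 0.1086
t 20.95 tcp [ 0.5798 -0.0209  0.0526] yaw -85.36 tilt 1.18 F [ 0.5  2.1 -0.4] w 0.007 j6 1.32
units [ 0.423 -0.063  0.251] turn 0.002
[ 0.0182  0.0096 -0.9998]
```

View pics/w16.png

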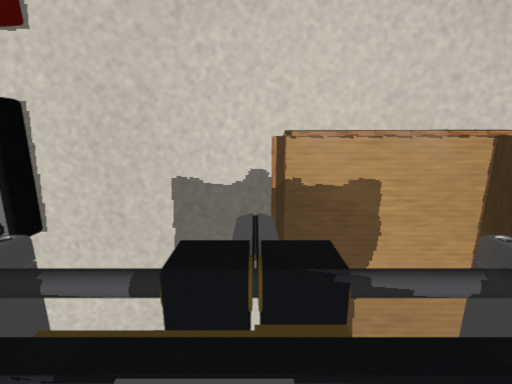

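```bash
python3 -m jog '[[-0.2,0,0,0,0],[0,0,0.5,0,0],[0.4,0,0,0,0],[0.35,0,0,0,0],[0.25,0,0,0,0]]'
python3 -c "
from h import *
cplan(0,.096,.045);print(q2R(manip.observe()['ee_rot'])[:,2].round(4))"
```

```text
time: 21.5
tcp_pos: [0.5841, -0.0315, 0.0428]
ee_rot: [-0.023, 0.73, -0.683, -0.004]
force: [1.7, 22.8, -1.5]
grip_width: 0.005
carton xy 0.0014 0.0977
t 21.5 tcp [ 0.5841 -0.0315  0.0428] yaw -86.16 tilt 2.71 F [ 1.7 22.8 -1.5] w 0.005 j6 1.27
units [ 0.055  0.043 -0.075] turn -0.012
[ 0.0258  0.0395 -0.9989]
```

```bash
python3 -m jog '[[-0.4,0,0,-0.012,0],[0,0,-0.9,0,0],[0,0.4,-0.7,0,0],[0.6,0.9,0,0,0],[0.6,0.9,0,0,0],[0.6,0.9,0,0,0],[0.6,0.9,0,0,0],[0.6,0.5,0,0,0],[0.4,0,0,0,0],[0,0,0,0,0]]'
python3 -c "
from h import *
cplan(-.14,0,.035);print(q2R(manip.observe()['ee_rot'])[:,2].round(4))"
```

```text
time: 22.5
tcp_pos: [0.4567, -0.1401, 0.0925]
ee_rot: [-0.025, 0.737, -0.676, 0.004]
force: [0.2, 0.1, 0.8]
grip_width: 0.005
carton xy -0.1342 -0.0006
t 22.5 tcp [ 0.4567 -0.1401  0.0925] yaw -84.99 tilt 2.85 F [0.2 0.1 0.8] w 0.005 j6 0.97
units [0.03  0.273 1.907] turn 0.009
[ 0.039   0.0309 -0.9988]
```

```bash
python3 -m jog '[[0,0.25,0.9,0.009,0],[0,0.05,0.95,0,0],[0,-0.4,0,0,0],[0,-0.4,0,0,0],[0,-0.25,-0.05,0,0],[0,-0.32,-0.25,0,0],[0,-0.34,-0.2,0,0]]'
python3 -c "
from h import *
cplan(-.075,0,.045);print(q2R(manip.observe()['ee_rot'])[:,2].round(4));snap('wrist','w17')"
```

```text
time: 23.2
tcp_pos: [0.5112, -0.1355, 0.0584]
ee_rot: [-0.026, 0.735, -0.678, 0.008]
force: [-0.6, -0.6, -0.6]
grip_width: 0.006
carton xy -0.0794 -0.0002
t 23.2 tcp [ 0.5112 -0.1355  0.0584] yaw -85.36 tilt 3.09 F [-0.6 -0.6 -0.6] w 0.006 j6 1.03
units [ 0.003 -0.125  0.452] turn 0.002
[ 0.0462  0.0278 -0.9985]
```

View pics/w17.png

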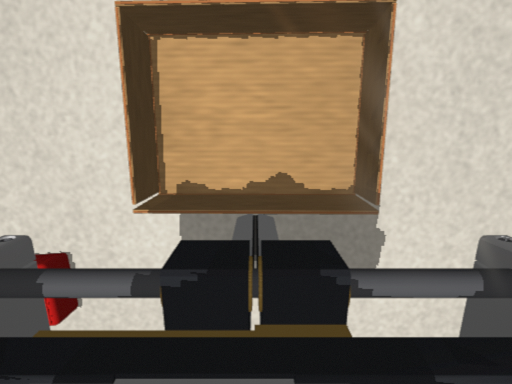

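Nearly there: the three other walls stand and the near one leans a little. Final push lower down.

```bash
python3 -m jog '[[0,0.2,0,0,0],[0,0,0.6,0,0],[0,-0.35,0,0,0],[0,-0.35,0,0,0],[0,-0.3,0,0,0],[0,-0.3,0,0,0]]'
python3 -c "
from h import *
cplan(-.075,0,.045);print(q2R(manip.observe()['ee_rot'])[:,2].round(4));snap('wrist','w18');snap('scene','s18');crop('s18',190,120,350,240,5,'s18c')"
```

```text
time: 23.85
tcp_pos: [0.5147, -0.1335, 0.0405]
ee_rot: [-0.002, 0.741, -0.671, -0.015]
force: [-16.8, -6.0, 10.7]
grip_width: 0.006
carton xy -0.0758 0.0015
t 23.85 tcp [ 0.5147 -0.1335  0.0405] yaw -84.35 tilt 1.7 F [-16.8  -6.   10.7] w 0.006 j6 1.07
units [ 0.046 -0.024 -0.153] turn 0.02
[-0.019   0.0227 -0.9996]
```

View pics/w18.png

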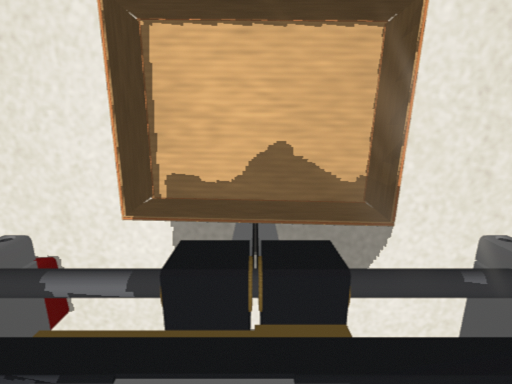

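View pics/s18c.png

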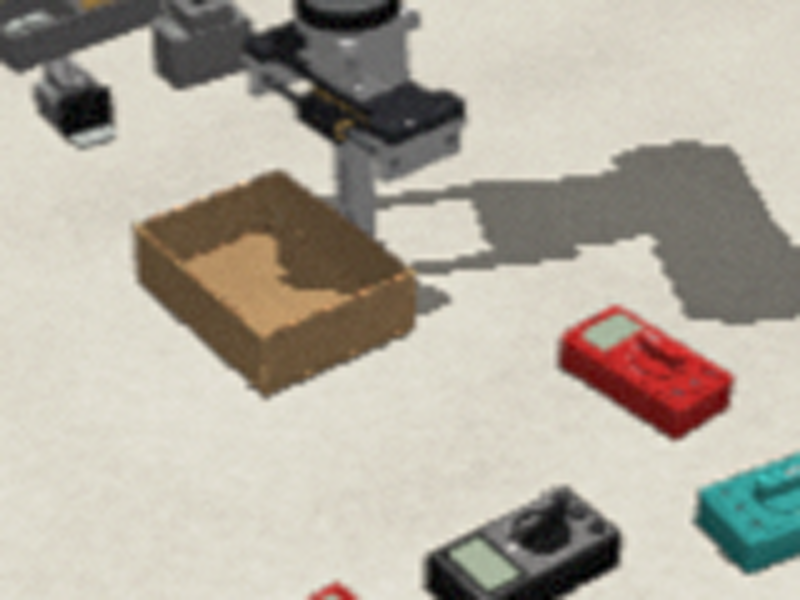

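```bash
python3 -m jog '[[0,0.4,0,0.02,0],[0,0,-0.9,0,0],[-0.3,0,-0.9,0,0],[-0.95,-0.2,-0.3,0,0],[-0.95,-0.3,-0.1,0,0],[-0.95,-0.3,-0.1,0,0],[-0.95,-0.3,-0.1,0,0.5],[-0.95,-0.3,-0.1,0,1],[-0.95,-0.3,0,0,1],[-0.95,-0.3,0,0,1],[-0.95,-0.3,0,0,1],[-0.95,-0.3,0,0,1],[-0.95,-0.3,0,0,1],[-0.8,-0.3,0,0,1],[0,0,0,0,1]]'
python3 -c "
from h import *
plan(.597,.197,.12,-85);print(q2R(manip.observe()['ee_rot'])[:,2].round(4));snap('wrist','w19')"
```

```text
time: 25.45
tcp_pos: [0.5793, 0.2021, 0.134]
ee_rot: [-0.009, 0.73, -0.683, -0.012]
force: [-0.9, -0.9, 0.3]
grip_width: 0.735
t 25.45 tcp [0.5793 0.2021 0.134 ] yaw -86.17 tilt 1.72 F [-0.9 -0.9  0.3] w 0.735 j6 1.7
units [ 0.223 -0.577  0.457] turn -0.02
[-0.0045  0.0296 -0.9996]
```

View pics/w19.png

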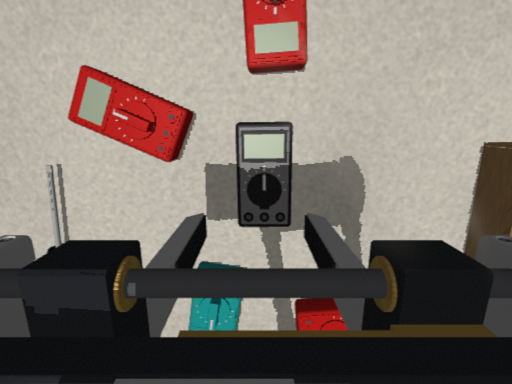

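```bash
python3 -c "
from h import *
crop('w19',215,110,315,235,5,'cI')"
```

```text
(no output)
```

View pics/cI.png

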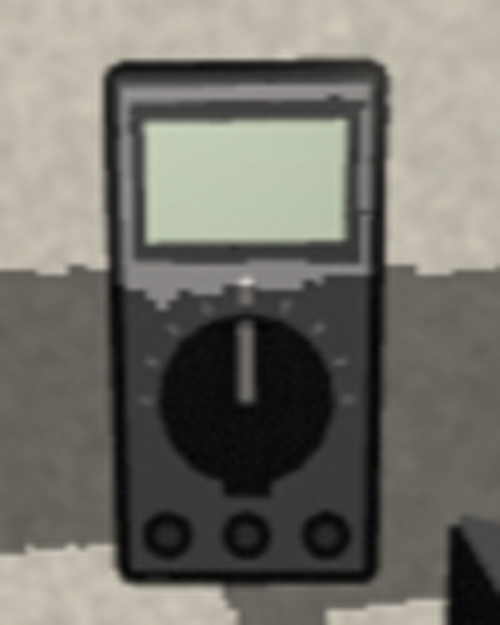

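Run:
```python
from h import *
P=lambda u,v,z: pix('w19',u/5+215-.4,v/5+110-.4,z)
print('x',ang(P(247,535,.03),P(247,290,.03)),ang(P(246,400,.046),P(246,322,.046)))
print('y',ang(P(327,535,.03),P(168,535,.03))-90,ang(P(345,243,.03),P(147,243,.03))-90,ang(P(347,119,.03),P(146,122,.03))-90)
c=np.array([P(*q,.027) for q in((108,65),(385,65),(375,580),(122,580))]);print(c.round(4),c.mean(0),np.linalg.norm(c[0]-c[3]),np.linalg.norm(c[0]-c[1]))
plan(.5985,.197,.1,-85.5)
```

```text
x 4.325553508762307 4.315584249098123
y 4.448452681259425 4.05994304662218 4.744533407730799
[[0.6505 0.2301 0.027 ]
 [0.6542 0.175  0.027 ]
 [0.546  0.1664 0.027 ]
 [0.5416 0.2215 0.027 ]] [0.59808424 0.19825729 0.027     ] 0.10924450012997766 0.05523911424654918
t 25.5 tcp [0.5786 0.2005 0.1338] yaw -86.19 tilt 1.65 F [ 0.7 -0.2  0.4] w 0.784 j6 1.7
units [ 0.194 -0.658  1.12 ] turn -0.012
```

```bash
python3 -m jog '[[0.1,-0.3,0.3,-0.01,0.9],[0.05,-0.3,0.6,0,0.9],[0,0,0.7,0,0.9],[0,0,0.6,0,0.9],[0,0,0,0,0.9]]'
python3 -c "
from h import *
plan(.598,.198,.016,-85.6)"
```

```text
time: 26.0
tcp_pos: [0.5984, 0.1925, 0.065]
ee_rot: [-0.008, 0.733, -0.681, -0.01]
force: [-0.1, -0.3, -0.6]
grip_width: 0.903
t 26.0 tcp [0.5984 0.1925 0.065 ] yaw -85.78 tilt 1.5 F [-0.1 -0.3 -0.6] w 0.903 j6 1.67
units [-0.14  -0.004  1.637] turn -0.003
```

```bash
python3 -m jog '[[-0.14,0,0.6,0,0.9],[0,0,0.6,0,0.9],[0,0,0.35,0,0.9],[0,0,0,0,0.9]]'
python3 -c "
from h import *
plan(.598,.198,.016,-85.6)"
```

```text
time: 26.4
tcp_pos: [0.6003, 0.1934, 0.0188]
ee_rot: [-0.009, 0.731, -0.682, -0.009]
force: [-0.8, 0.3, 0.1]
grip_width: 0.9
t 26.4 tcp [0.6003 0.1934 0.0188] yaw -86.04 tilt 1.45 F [-0.8  0.3  0.1] w 0.9 j6 1.67
units [-0.154  0.065  0.097] turn -0.008
```

```bash
python3 -m jog '[[-0.15,0.06,0.08,-0.008,0.8],[0,0,0,0,0.65],[0,0,0,0,0.3],[0,0,0,0,0.3],[0,0,0,0,0.3],[0,0,0,0,0.3]]'
python3 -c "
from h import *
plan(.598,.198,.016,-85.6);snap('wrist','w20')"
```

```text
time: 27.0
tcp_pos: [0.5995, 0.1978, 0.0191]
ee_rot: [-0.011, 0.734, -0.679, -0.008]
force: [0.8, -0.5, -1.3]
grip_width: 0.616
t 27.0 tcp [0.5995 0.1978 0.0191] yaw -85.55 tilt 1.49 F [ 0.8 -0.5 -1.3] w 0.616 j6 1.67
units [-0.008  0.051  0.104] turn 0.001
```

View pics/w20.png

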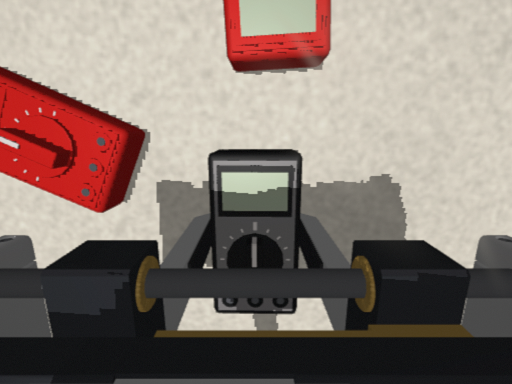

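```bash
python3 -m jog '[[0,0,-0.4,0,0],[0,0,-0.8,0,0],[0,0,-0.9,0,0],[0,0,-0.9,0,0],[0,0,-0.9,0,0],[0,0,0,0,0]]'
python3 -c "
from h import *
cplan(0,0,.14,4.5);print(q2R(manip.observe()['ee_rot'])[:,2].round(4));snap('wrist','w21')"
```

```text
time: 27.65
tcp_pos: [0.5977, 0.1944, 0.1413]
ee_rot: [-0.009, 0.734, -0.679, -0.009]
force: [0.1, -0.3, -3.2]
grip_width: 0.616
carton xy 0.0327 0.3218
t 27.65 tcp [0.5977 0.1944 0.1413] yaw -85.55 tilt 1.43 F [ 0.1 -0.3 -3.2] w 0.616 j6 1.67
units [10.726  1.081 -0.225] turn -1.572
[-7.000e-04  2.500e-02 -9.997e-01]
```

View pics/w21.png

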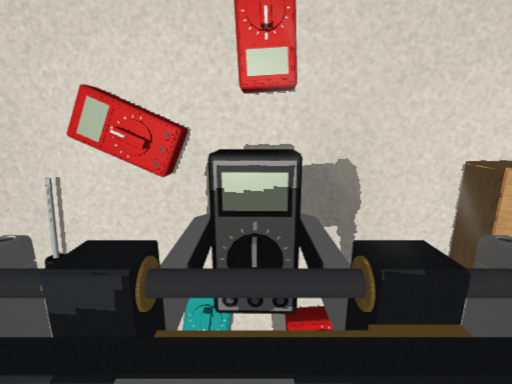

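```bash
python3 -m jog '[[0.5,0.05,0,0,0],[0.95,0.1,-0.03,0,0],[0.95,0.1,-0.03,0,0],[0.95,0.1,-0.03,0,0],[0.95,0.1,-0.03,0,0],[0.95,0.1,-0.03,0,0],[0.95,0.1,-0.03,0,0],[0.95,0.1,-0.03,0,0],[0.95,0.1,-0.03,0,0],[0.95,0.1,-0.03,0,0],[0.95,0.1,-0.03,0,0],[0.6,0.05,0,0,0],[0,0,0,0,0]]'
python3 -c "
from h import *
cplan(0,0,.13,4.5);print(q2R(manip.observe()['ee_rot'])[:,2].round(4))"
```

```text
time: 29.0
tcp_pos: [0.5672, -0.148, 0.1149]
ee_rot: [0.009, 0.734, -0.679, -0.027]
force: [-0.1, 0.1, -3.3]
grip_width: 0.614
carton xy -0.0246 -0.0171
t 29.0 tcp [ 0.5672 -0.148   0.1149] yaw -85.59 tilt 3.27 F [-0.1  0.1 -3.3] w 0.614 j6 1.12
units [-0.586 -0.795 -0.527] turn -1.572
[-0.052   0.0233 -0.9984]
```

```bash
python3 -m jog '[[0,0,0,-0.1,0],[0,0,0,-0.13,0],[0,0,0,-0.13,0],[0,0,0,-0.13,0],[0,0,0,-0.13,0],[0,0,0,-0.13,0],[0,0,0,-0.13,0],[0,0,0,-0.13,0],[0,0,0,-0.13,0],[0,0,0,-0.13,0],[0,0,0,-0.13,0],[0,0,0,-0.13,0],[0,0,0,-0.08,0],[0,0,0,0,0]]'
python3 -c "
from h import *
cplan(0,0,.13,4.5);print(q2R(manip.observe()['ee_rot'])[:,2].round(4));snap('wrist','w22')"
```

```text
time: 30.4
tcp_pos: [0.5479, -0.1361, 0.0951]
ee_rot: [-0.026, 0.994, 0.093, -0.044]
force: [0.5, 0.2, -3.1]
grip_width: 0.615
carton xy -0.0429 -0.0038
t 30.4 tcp [ 0.5479 -0.1361  0.0951] yaw 10.83 tilt 5.86 F [ 0.5  0.2 -3.1] w 0.615 j6 -0.56
units [ 1.335 -0.046 -1.275] turn 0.11
[-0.0918  0.0445 -0.9948]
```

View pics/w22.png

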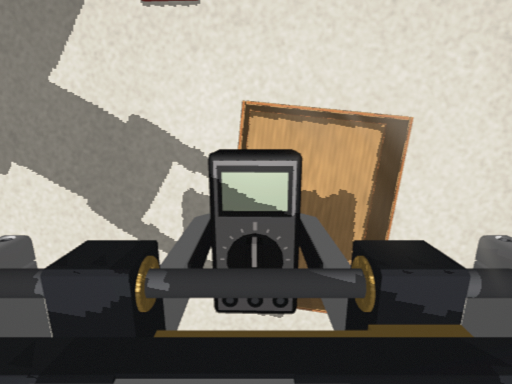

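```bash
python3 -m jog '[[0.3,0,-0.25,0.03,0],[0.3,0,-0.1,0.03,0],[0.3,0,-0.1,0.03,0],[0.3,0,-0.1,0.02,0],[0.15,0,0,0,0],[0,0,0,0,0]]'
python3 -c "
from h import *
cplan(0,0,.1,4.5);print(q2R(manip.observe()['ee_rot'])[:,2].round(4));snap('wrist','w23')"
```

```text
time: 31.05
tcp_pos: [0.5875, -0.129, 0.105]
ee_rot: [-0.026, 0.998, 0.031, -0.049]
force: [0.1, -0.2, -3.5]
grip_width: 0.621
carton xy -0.0029 0.0002
t 31.05 tcp [ 0.5875 -0.129   0.105 ] yaw 3.75 tilt 6.34 F [ 0.1 -0.2 -3.5] w 0.621 j6 -0.41
units [0.111 0.015 0.155] turn -0.013
[-0.0994  0.0479 -0.9939]
```

View pics/w23.png

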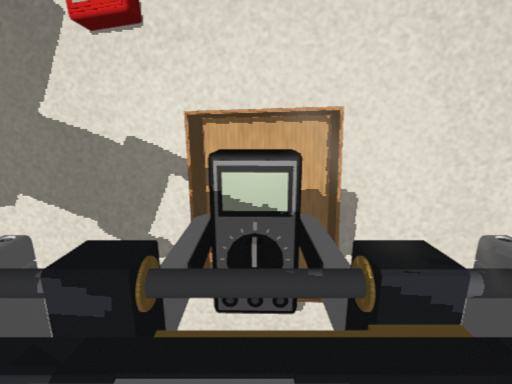

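```bash
python3 -c "
from h import *
for u,v in((186,112),(343,108)):
    d=pix('w23',u,v,.054)[:2]-C;print((np.cos(CY)*d[0]+np.sin(CY)*d[1]).round(4),(-np.sin(CY)*d[0]+np.cos(CY)*d[1]).round(4))
print([proj('w23',[*c2w(a,.085),.054]) for a in(-.0665,.0665)])"
python3 -m jog '[[0.2,0,0.2,0,0],[0.03,0,0.3,0,0],[0.03,0,0.3,0,0],[0,0,0,0,0]]'
python3 -c "
from h import *
cplan(0.003,0,.03,4.5);print(q2R(manip.observe()['ee_rot'])[:,2].round(4))"
```

```text
-0.0631 0.0854
0.0632 0.0855
[[np.float64(182.0655845457385), np.float64(112.61876139842525)], [np.float64(347.2897089931364), np.float64(108.55657479379865)]]
time: 31.5
tcp_pos: [0.5911, -0.127, 0.0774]
ee_rot: [-0.026, 0.998, 0.031, -0.051]
force: [0.3, 0.1, -3.3]
grip_width: 0.62
carton xy 0.0009 0.0019
t 31.5 tcp [ 0.5911 -0.127   0.0774] yaw 3.74 tilt 6.52 F [ 0.3  0.1 -3.3] w 0.62 j6 -0.4
units [0.229 0.15  1.56 ] turn -0.013
[-0.1026  0.0486 -0.9935]
```

```bash
python3 -m jog '[[0.06,0.04,0.35,-0.013,0],[0.06,0.04,0.35,0,0],[0.06,0.04,0.35,0,0],[0.05,0.03,0.3,0,0],[0,0,0,0,0]]'
python3 -c "
from h import *
cplan(0.003,0,.024,4.5);print(q2R(manip.observe()['ee_rot'])[:,2].round(4))"
```

```text
time: 32.0
tcp_pos: [0.5934, -0.1291, 0.0317]
ee_rot: [-0.027, 0.998, 0.038, -0.051]
force: [0.0, -0.7, -3.3]
grip_width: 0.618
carton xy 0.003 -0.0004
t 32.0 tcp [ 0.5934 -0.1291  0.0317] yaw 4.54 tilt 6.63 F [ 0.  -0.7 -3.3] w 0.618 j6 -0.42
units [0.025 0.002 0.254] turn 0.001
[-0.1044  0.0492 -0.9933]
```

Still free. Press down to align it with the floor.

```bash
python3 -m jog '[[0.02,0,0.2,0,0],[0,0,0.2,0,0],[0,0,0.2,0,0],[0,0,0.2,0,0]]'
python3 -c "
from h import *
cplan(0.003,0,.024,4.5);o=manip.observe();print(q2R(o['ee_rot'])[:,2].round(4),o['wrist_torque'].round(2))"
```

```text
time: 32.4
tcp_pos: [0.5928, -0.129, 0.0226]
ee_rot: [-0.025, 0.998, 0.039, -0.049]
force: [-7.9, 2.3, 30.4]
grip_width: 0.627
carton xy 0.0024 -0.0001
t 32.4 tcp [ 0.5928 -0.129   0.0226] yaw 4.58 tilt 6.29 F [-7.9  2.3 30.4] w 0.627 j6 -0.42
units [ 0.016 -0.007 -0.05 ] turn 0.001
[-0.0993  0.0463 -0.994 ] [0.49 1.27 0.06]
```

```bash
python3 -m jog '[[0,0,0.1,0,0],[0,0,0.1,0,0],[0,0,0.1,0,0]]'
python3 -c "
from h import *
cplan(0.003,0,.024,4.5);o=manip.observe();print(q2R(o['ee_rot'])[:,2].round(4),o['wrist_torque'].round(2));snap('wrist','w24');snap('scene','s24');crop('s24',190,120,350,240,5,'s24c')"
```

```text
time: 32.7
tcp_pos: [0.5929, -0.129, 0.0225]
ee_rot: [-0.024, 0.998, 0.039, -0.046]
force: [-4.4, 1.2, 14.0]
grip_width: 0.62
carton xy 0.0025 -0.0002
t 32.7 tcp [ 0.5929 -0.129   0.0225] yaw 4.59 tilt 5.91 F [-4.4  1.2 14. ] w 0.62 j6 -0.42
units [ 0.014 -0.009 -0.05 ] turn 0.002
[-0.0932  0.0438 -0.9947] [0.22 0.74 0.02]
```

View pics/w24.png

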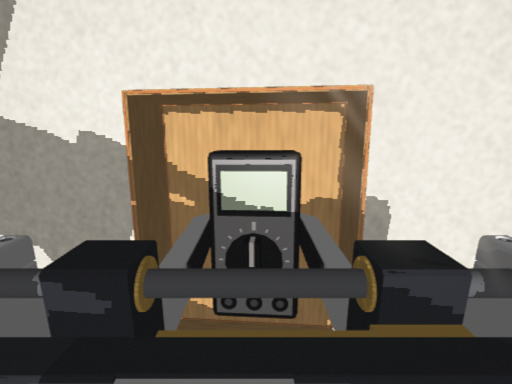

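View pics/s24c.png

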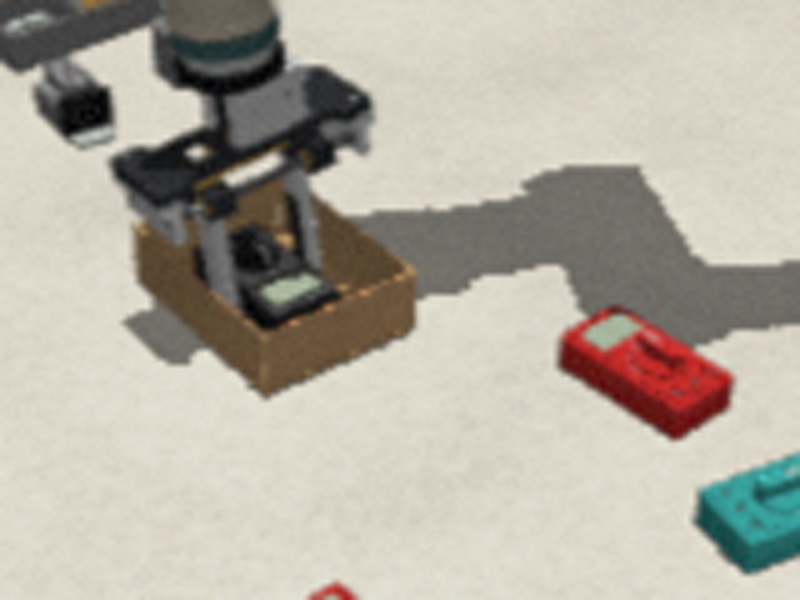

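```bash
python3 -m jog '[[-0.15,0,0.2,0,0],[-0.2,0,0.2,0,0],[-0.2,0,0.2,0,0]]'
python3 -c "
from h import *
cplan(0.003,0,.024,4.5);o=manip.observe();print(q2R(o['ee_rot'])[:,2].round(4),o['wrist_torque'].round(2))"
```

```text
time: 33.1
tcp_pos: [0.5925, -0.1292, 0.0215]
ee_rot: [-0.022, 0.999, 0.038, -0.026]
force: [3.3, 3.8, 18.6]
grip_width: 0.624
carton xy 0.002 -0.0004
t 33.1 tcp [ 0.5925 -0.1292  0.0215] yaw 4.39 tilt 3.87 F [ 3.3  3.8 18.6] w 0.624 j6 -0.43
units [ 0.028 -0.017 -0.085] turn -0.002
[-0.0529  0.0418 -0.9977] [ 0.97 -0.45  0.12]
```

```bash
python3 -m jog '[[-0.2,-0.15,0.2,0,0],[-0.15,-0.2,0.2,0,0],[0,-0.2,0.2,0,0]]'
python3 -c "
from h import *
cplan(0.003,0,.024,4.5);o=manip.observe();print(q2R(o['ee_rot'])[:,2].round(4),o['wrist_torque'].round(2))"
```

```text
time: 33.4
tcp_pos: [0.5929, -0.1274, 0.0204]
ee_rot: [-0.007, 0.999, 0.041, -0.011]
force: [-12.3, -10.2, 28.2]
grip_width: 0.617
carton xy 0.0026 0.0014
t 33.4 tcp [ 0.5929 -0.1274  0.0204] yaw 4.75 tilt 1.42 F [-12.3 -10.2  28.2] w 0.617 j6 -0.42
units [ 0.01   0.045 -0.12 ] turn 0.004
[-0.0216  0.0123 -0.9997] [-1.7   2.31  0.1 ]
```

```bash
python3 -m jog '[[-0.12,-0.08,0.15,0,0],[-0.05,0,0.1,0,0],[0,0,0,0,0],[0,0,0,0,0]]'
python3 -c "
from h import *
cplan(0.003,0,.024,4.5);o=manip.observe();print(q2R(o['ee_rot'])[:,2].round(4),o['wrist_torque'].round(2));snap('wrist','w25');crop('w25',110,80,390,330,2.7,'cJ')"
```

```text
time: 33.8
tcp_pos: [0.5935, -0.1276, 0.0217]
ee_rot: [-0.003, 0.999, 0.041, -0.002]
force: [0.3, 0.7, -3.5]
grip_width: 0.615
carton xy 0.0032 0.0011
t 33.8 tcp [ 0.5935 -0.1276  0.0217] yaw 4.7 tilt 0.47 F [ 0.3  0.7 -3.5] w 0.615 j6 -0.41
units [-0.008  0.036 -0.078] turn 0.004
[-0.0048  0.0067 -1.    ] [-0.07  0.08 -0.01]
```

View pics/cJ.png

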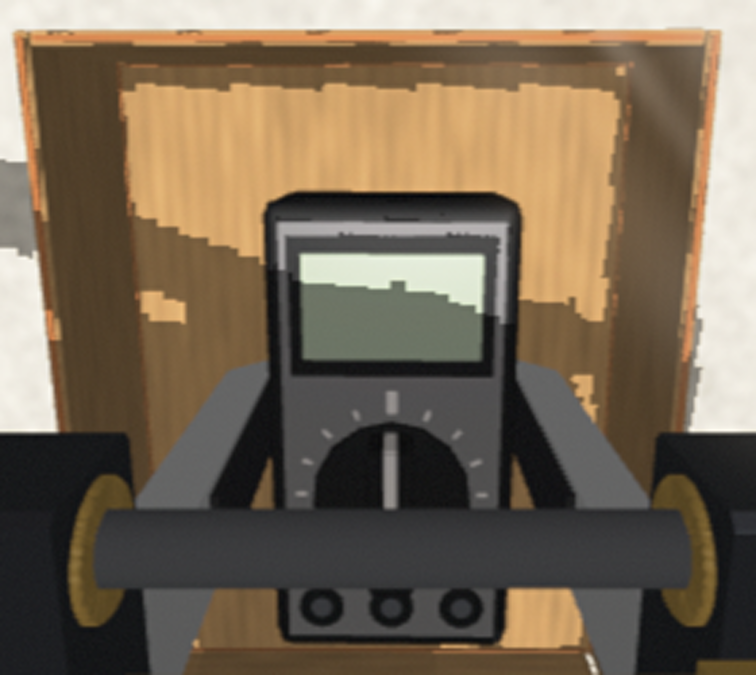

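```bash
python3 -m jog '[[0,0,0.06,0,0],[0,0,0.04,0,0]]'
python3 -m jog '[[0,0,0,0,0.66],[0,0,0,0,0.72],[0,0,0,0,0.75],[0,0,0,0,0.75]]'
python3 -c "
from h import *
cplan(0.003,0,.024,4.5);o=manip.observe();print(q2R(o['ee_rot'])[:,2].round(4))"
```

```text
time: 34.05
tcp_pos: [0.5935, -0.1278, 0.0202]
ee_rot: [-0.003, 0.999, 0.041, -0.003]
force: [-1.9, 0.8, 12.5]
grip_width: 0.615
time: 34.45
tcp_pos: [0.5945, -0.1282, 0.0199]
ee_rot: [-0.003, 0.999, 0.041, -0.002]
force: [0.6, 0.1, 0.5]
grip_width: 0.755
carton xy 0.0041 0.0005
t 34.45 tcp [ 0.5945 -0.1282  0.0199] yaw 4.74 tilt 0.43 F [0.6 0.1 0.5] w 0.755 j6 -0.41
units [-0.038  0.016 -0.136] turn 0.004
[-0.0046  0.0059 -1.    ]
```

```bash
python3 -m jog '[[-0.04,0,-0.4,0,0.75],[0,0,-0.7,0,0.75],[0,0,-0.9,0,0.75],[0,0,-0.9,0,0.75],[0,0,-0.9,0,0.75],[0,0.3,-0.9,0,0.75],[0,0.9,-0.5,0,0.75],[0,0.9,-0.3,0,0.75],[0,0.9,0,0,0.75],[0,0.9,0,0,0.75],[0,0,0,0,0.75]]'
python3 -c "
from h import *
snap('wrist','w26');snap('scene','s26');snap('top','t26');crop('s26',190,120,350,240,5,'s26c');crop('t26',235,155,335,240,7,'t26c');plan(.59,-.13,.2)"
```

```text
time: 35.55
tcp_pos: [0.6037, -0.249, 0.1993]
ee_rot: [-0.001, 0.999, 0.043, 0.0]
force: [0.2, 0.2, 0.1]
grip_width: 0.747
t 35.7 tcp [ 0.6031 -0.2448  0.1987] yaw 5.07 tilt 0.35 F [-0.1 -0.1 -0. ] w 0.752 j6 -0.58
units [-0.098 -3.85  -0.019]
```

View pics/w26.png

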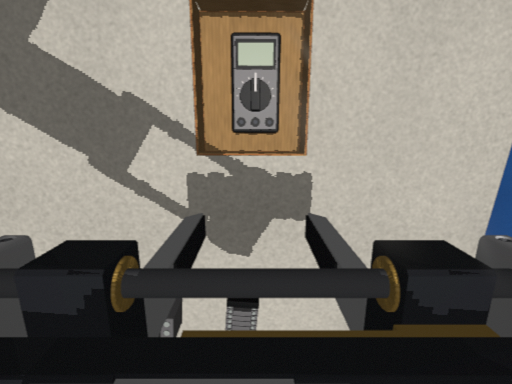

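View pics/s26c.png

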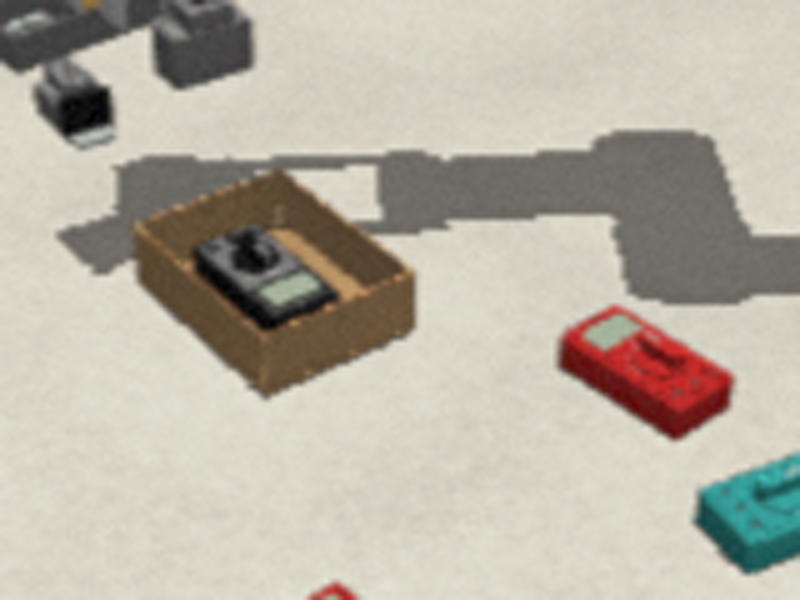

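View pics/t26.png

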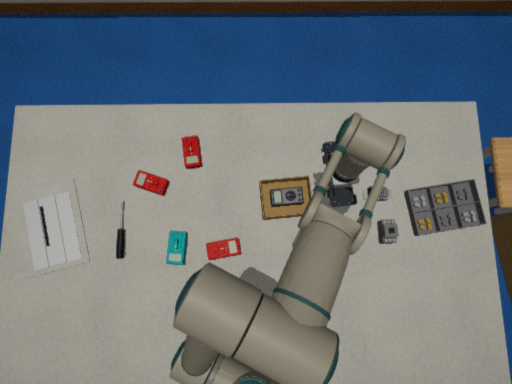

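Everything stands. A closer look at the pointer and walls before handing in.

```bash
python3 -c "
from h import *
crop('w26',185,0,320,165,4,'cK')"
```

```text
(no output)
```

View pics/cK.png

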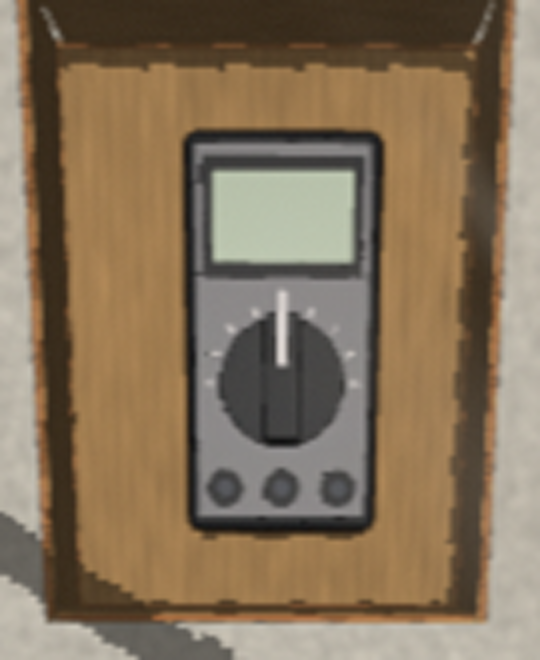

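```bash
python3 -c "
from h import *
print(manip.finish_job())"
```

```text
the job is handed in; nothing more can be done
None
```

The job is handed in at about 36 s, with the meter switched off and lying in the made-up box.

- **Switching off:** I turned the selector to the long zero mark. The first, faster turn dragged the meter round about 15° on the bench, leaving the pointer about 15° short. I gripped it again and turned slowly.
- **Folding:** I folded each wall up from outside and pushed it until it stopped. My first push on the left wall jammed against its edge at about 32 N on the fingertips. It also tilted the tool. After that I moved the finger up and inwards together, and all four walls folded.
- **Placing:** I carried the meter over and pressed it onto the floor with up to about 30 N, which took out a 6° tool tilt. I then let go with the meter resting on the floor.

**Last checks:** The wrist, scene and top pictures show the pointer at the zero mark. The meter is face up and flat near the middle of the floor, with clear space all round. All four walls stand. The gripper was clear at about 0.2 m up, and force readings were near zero. In the top view the other things look as they did at the start, though the arm partly hid the terminal strip. I did not measure the wall angles directly. They are judged from the pictures and the firm stops.

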